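# Seat a sleeve on the mandrel and pump the ratchet clamp up to it

### The arm

A 6-joint arm with a two-finger parallel gripper is mounted at the origin on a cart in front of the work surface, level with it; the furniture and walls round the work are solid. World frame = base frame: x ahead of the robot, y to its left, z up, the work surface at z = 0. Lengths are in m, angles in rad, forces in N, time in s.
With the tool pointing down it reaches from about 0.35 to 0.775 m from the base axis. Payload 7.3 kg.
Tool frame: the origin (TCP) lies at the very end of the fingers, on their centre line; the grasp point (between the pads) lies 19 mm behind it; z points along the fingers, y is the direction in which the jaws open and shut (so a half turn about z gives the same grasp; the last joint's range is limited). The gripper opens to 92 mm and grips with 3 to 60 N. Pads are 19 mm wide; open, the fingers measure 130 mm over their backs; the gripper's body (75 mm by 190 mm) begins 47 mm behind the grasp point.
Start: joints at [-0.146, 0.342, 1.524, -0, 1.275, -0.146], TCP at [0.525, 0, 0.227] pointing down, gripper open.
Joint ranges: [-2.53, 2.53], [-0.77, 2.02], [0.04, 2.7], [-1, 4.14], [0.28, 2.66], [-3.11, 3.11]. Speed limits (rad/s): [2.57, 2.57, 3.14, 3.14, 3.14, 3.14].

### API

Orientations are given as [roll, pitch, yaw] about the fixed x, y, z axes, in that order (R = Rz(yaw) Ry(pitch) Rx(roll)).
In Python, from cell import monitor, eyes, order gives the robot as it stands. The module is installed in compiled form; this text tells all that it offers.
- The arm moves only by the tool carry_out, never from a script. Its argument "targets" is a list of rows, each a list of 2 entries, a list of its own where there are three numbers: the shift along the tool's x, y, z in m, then the turn about the tool's z in rad. In form: [[[dx, dy, dz], twist], ...]. A call has 1 to 10 rows; each row shifts and turns the pose as measured when the row begins, along the tool's axes as they then stand; what a row does not reach is not made up. A row lasts 1/8 s, in which the tool goes at most 62.5 mm and 10.7 degrees, less where a joint would pass 70% of its speed; a pose out of reach is approached as far as the arm can. A call is refused whole if a number of a shift passes 0.0625 or a number of a turn 0.188, either way. A call with a gripper value outside its range is refused whole. "fingers" is the closure, from 0 (fully open) to 1 (shut), set as the call begins (left out, the last holds). The fingers move at their own pace and stop on an object; "grip_force" is the grip in N (left out, the last holds). Time passes only in rows, so rows that do not move let the fingers close. It gives the time, the measured TCP pose, the force and the opening at its end, in the units of the state.
- monitor.observe(): the state, without advancing time (a new reading comes with each control period).
- eyes.read_camera(name): name is "scene" or "side" or "wrist"; returns the picture (384x512x3 uint8, red, green, blue); there is no depth.
- eyes.camera_info(name): a dict with "K" (3x3 intrinsics, pixels), "rvec" (rotation vector, rad) and "tvec" (3), from world to camera coordinates, as OpenCV has them. Camera axes: x right, y down, z forward; pixel columns grow to the right and rows downward; lengths in m; the calibration is good to about 2 mm. A picture is of the moment at which its call begins: read the wrist's pose just before it. camera_info takes no time and is no camera call; for the wrist camera it gives the pose at the moment of the call.
- order.hand_in(): hands the job in, once; it reports no verdict.
The state is a dict: "time": time; "qpos": joint angles; "qvel": joint speeds; "joint_efforts": joint torques, N m; "tool_pos": TCP position; "tool_rot": TCP orientation; "contact_force": force on the tool from outside, world axes, zero at the start; "torque": the same for the moment, N m; "opening": finger opening in m.
Only numpy, scipy, OpenCV 4.12 (cv2) and the standard library are available. Lean on these libraries where they do the work, as an engineer would, in place of code of your own. Each camera call takes 0.05 s, during which the arm holds its last target.

### The job

Slide the thin-walled metal sleeve down over the upright stub shaft of the ratchet bar clamp until it sits on the bed. Then pump the clamp's wooden trigger until the moving jaw's spring nose bears on the sleeve and is pushed in about half of its 16 mm travel, never all the way (that crushes the sleeve); move the jaw with the trigger only, and leave the other things on the desk alone. Finish while still holding the trigger back, so that the sleeve stays gripped: do not let go.

Things in the scene. Friction and masses are not known exactly. Their poses are not given: they have to be found in the camera images.
- sleeve_center (a point): Centre (half-way up) of the loose, plain aluminium sleeve: a tube 50 mm outside diameter, 40 mm bore, 50 mm tall, 0.12 kg nominal, open at both ends, standing upright on the desk at the start. Its z axis is the tube's axis.
- clamp: Ratchet bar clamp, fixed on a wooden plate 330 x 90 x 8 mm. Origin on the desk under its stub shaft's axis; x along the bar to the moving jaw (80 mm high, 34 wide), y across, z up. In mm: fixed jaw (anvil) face at x -27, 46 wide, top z 80; bed top z 34; a seated sleeve has its centre at z 59; housing x -200 to -90, 41 wide, top z 48; fixed wooden stock at x -196, top z 88.
- mandrel_top (a point): Centre of the top of the upright steel stub shaft: 34 mm diameter with a bevelled end, 72 mm above the desk, 38 mm above the bed. A sleeve centred on it clears the fixed jaw by 2 mm. It does not move.
- trigger_grip (a point): Grip point of the trigger, 85 mm above the desk, 117 mm from the shaft on the clamp's -x side: middle of an upright wooden handle 20 mm along the bar and 18 mm across it, from z = 58 to 110 mm. It is the upright between the anvil and the fixed stock. Can be pinched from above across its 18 mm; moves with the trigger.
- trigger (a joint): m: 0 at rest, to 0.030 pulled back straight along the clamp's -x axis, away from the jaws. Spring return (1.8 N at rest, 3.6 N back). Pulled, its pawl catches the bar's rack (10 mm pitch: up to 10 mm idle) and drags the jaw along; going back to 0 it clicks over and the jaw stays. A full stroke moves the jaw 20 to 30 mm: several are needed.
- jaw (a joint): Travel of the moving jaw towards the shaft in m, 0 to 0.088. At 0 the nose face is 90 mm from the shaft's axis; starts at 0 to 0.030. Its 2.5 N friction is all that holds it while the trigger is let go: then the nose springs back out to about 2 mm.
- nose (a joint): How far the moving jaw's spring nose is pushed into the jaw, in m: 0 when nothing presses on it, 0.016 bottomed. Spring of 1.2 N per mm; half way (0.008) is the wanted grip, about 10 N on the sleeve.
- nose_face (a point): Centre of the rubber face of the nose (a steel plunger of 16 mm diameter with a 21 mm round face) that presses on the sleeve, 59 mm above the desk; it faces the clamp's -x direction and moves with jaw and nose.
- tape_1: Bystander: roll of tape lying flat, 100 mm wide, 25 mm high; origin at the centre of its underside.
- block_c: Bystander: wooden block 50 x 75 x 40 mm; origin at the centre of its underside.
- chisel: Bystander: chisel lying on the desk, 270 mm long; origin at its middle, at desk height.
- pincers: Bystander: pincers lying on the desk, 201 mm long; origin at their middle, at desk height.

How it is judged:
On the way, in this order (a step that is already met when the one before it is completed fails the run):
1. the sleeve sits over the stub shaft, down on the bed (horizontal distance between sleeve_center and mandrel_top below 0.0045 m and height (world z) of sleeve_center between 0.056 and 0.062 m and angle between sleeve_center's own z axis and vertical below 0.08 rad), for 0.2 s.
2. the jaw's nose has come to bear on the seated sleeve (all of step 1 and contact force between nose and sleeve above 0.8 N), for 0.1 s.
At the end, for the whole second after the job is handed in: The sleeve sits upright on the bed over the stub shaft (axis within 4.5 mm, centre 56 to 62 mm above the desk), the nose presses on it with more than 4 N and is pushed in 4 to 12 mm, and the fingers still hold the trigger back (more than 2 mm from rest, more than 2 N on it) (all of step 1 and contact force between nose and sleeve above 4 N and value of joint nose between 0.004 and 0.012 m and contact force between the fingers and trigger above 2 N and value of joint trigger above 0.002 m); the arm keeps its last pose, push and grip.
It fails at once if the nose is pushed in more than 14.5 mm: the sleeve is crushed (value of joint nose above 0.0145 m).
It fails at once if the jaw or its nose is pushed by the hand instead of the trigger (contact force between any of the fingers, the arm and jaw above 2 N or contact force between any of the fingers, the arm and nose above 2 N).
It fails at once if a bystander is moved more than 20 mm (distance of any of tape_1, block_c, chisel, pincers from where it was at the start of the episode above 0.02 m).
It also fails if it takes over 64 s, if anything falls off the work surface, if the arm or the gripper's body presses on something with over 40 N, if the wrist force passes 120 N, or if a joint passes its speed limit or range.

## Working session

There is one attempt and no reset: what is moved stays moved. The work goes in short steps, Python scripts to look and compute and a tool call to move; the robot and the scene stay as the last step left them, time stands still between calls to the robot, and variables do not carry over. Pictures are saved under pics/ and viewed, and the job is handed in when it is done.

Besides the shell and the picture viewer there is one more tool, called as name(argument=value, ...), one argument or row to a line, values as JSON. carry_out: Moves the arm, as the interface text tells. Its arguments: {"type":"object","properties":{"targets":{"type":"array","items":{"type":"array"}},"fingers":{"type":"number"},"grip_force":{"type":"number"}},"required":["targets"]}

```bash
mkdir -p pics
python3 - <<'E'
from cell import monitor, eyes
import cv2
print(monitor.observe())
for n in ["scene","side","wrist"]:
    i=eyes.camera_info(n); print(n,i)
    im=eyes.read_camera(n); cv2.imwrite(f"pics/{n}0.png",cv2.resize(im[:,:,::-1],(800,600),interpolation=cv2.INTER_CUBIC))
    cv2.imwrite(f"pics/raw_{n}0.png",im[:,:,::-1])
E
```

```text
{'time': 0.0, 'qpos': array([-1.46017423e-01,  3.42739234e-01,  1.52505412e+00, -1.36279073e-05,
        1.27537370e+00, -1.45983683e-01]), 'qvel': array([ 8.09036227e-04,  6.64978051e-04, -3.15317465e-05, -1.33218397e-03,
       -6.16115322e-04,  5.38964475e-04]), 'joint_efforts': array([ 7.61924657e-04, -4.31245601e+01, -2.44219762e+01,  7.17750052e-02,
        5.59406646e-02, -1.04314388e-04]), 'tool_pos': array([5.24582350e-01, 7.03413093e-05, 2.26023441e-01]), 'tool_rot': array([-3.14003311e+00, -2.16128135e-04,  1.57076640e+00]), 'contact_force': array([-0.11402064,  0.05174456,  0.0933774 ]), 'torque': array([-0.05308376, -0.01282462, -0.01018245]), 'opening': 0.09179697071855372}
scene {'K': array([[398.38018545,   0.        , 257.25767505],
       [  0.        , 398.38018545, 192.83414076],
       [  0.        ,   0.        ,   1.        ]]), 'rvec': array([ 1.97414951, -0.67047795,  0.42225438]), 'tvec': array([-0.38078738,  0.21899177,  1.0540923 ])}
side {'K': array([[471.12791683,   0.        , 246.09631017],
       [  0.        , 471.12791683, 186.62908936],
       [  0.        ,   0.        ,   1.        ]]), 'rvec': array([ 2.19096654, -0.33323415,  0.17738365]), 'tvec': array([-0.47180713,  0.14037127,  1.11438771])}
wrist {'K': array([[332.18819988,   0.        , 251.97350886],
       [  0.        , 332.18819988, 192.53980123],
       [  0.        ,   0.        ,   1.        ]]), 'rvec': array([-2.83416338e+00, -3.34155576e-03,  2.01448554e-03]), 'tvec': array([-0.52443083, -0.03889222,  0.39123913])}
```

View pics/scene0.png

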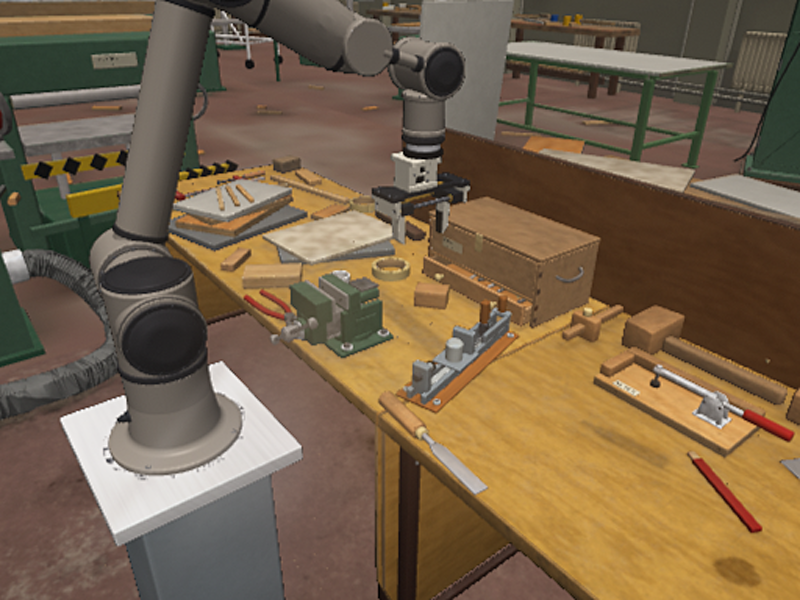

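View pics/side0.png

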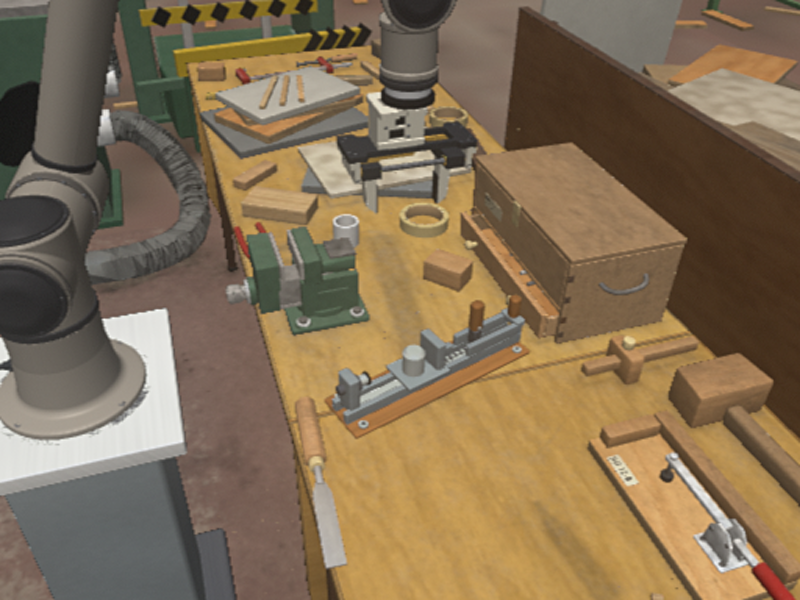

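View pics/wrist0.png

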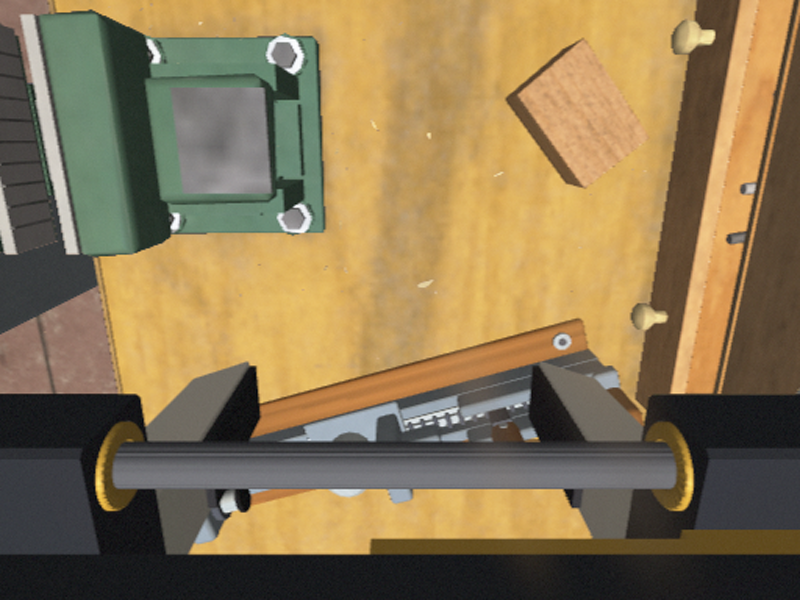

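The side view shows the sleeve standing behind the green vise at about (346,228) of 800x600. The clamp's shaft is at (413,358), its trigger at (476,318) and its jaw near (350,388). Next I'll zoom in on both.

```bash
cat > h.py <<'E'
import numpy as np, cv2
from cell import eyes, monitor
def ray(i,u,v):
    R=cv2.Rodrigues(np.array(i["rvec"]))[0]; t=np.array(i["tvec"])
    d=R.T@np.linalg.inv(i["K"])@np.array([u,v,1.]); return -R.T@t,d
def onz(i,u,v,z):
    c,d=ray(i,u,v); return c+d*(z-c[2])/d[2]
def proj(i,P):
    return cv2.projectPoints(np.atleast_2d(np.array(P,float)),np.array(i["rvec"]),np.array(i["tvec"]),i["K"],None)[0][:,0]
def tri(obs):
    A=np.zeros((3,3));b=np.zeros(3)
    for i,u,v in obs:
        c,d=ray(i,u,v);d/=np.linalg.norm(d);M=np.eye(3)-np.outer(d,d);A+=M;b+=M@c
    return np.linalg.solve(A,b)
def crop(src,out,x0,y0,w,h,s):
    im=cv2.imread(src) if isinstance(src,str) else src
    cv2.imwrite(out,cv2.resize(im[y0:y0+h,x0:x0+w],None,fx=s,fy=s,interpolation=cv2.INTER_CUBIC))
E
python3 - <<'E'
from h import *
crop("pics/raw_side0.png","pics/c1.png",190,120,70,60,10)
crop("pics/raw_side0.png","pics/c2.png",200,180,150,105,5)
crop("pics/raw_scene0.png","pics/c3.png",245,185,95,80,8)
crop("pics/raw_scene0.png","pics/c4.png",180,160,100,70,8)
E
```

```text
(no output)
```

View pics/c1.png

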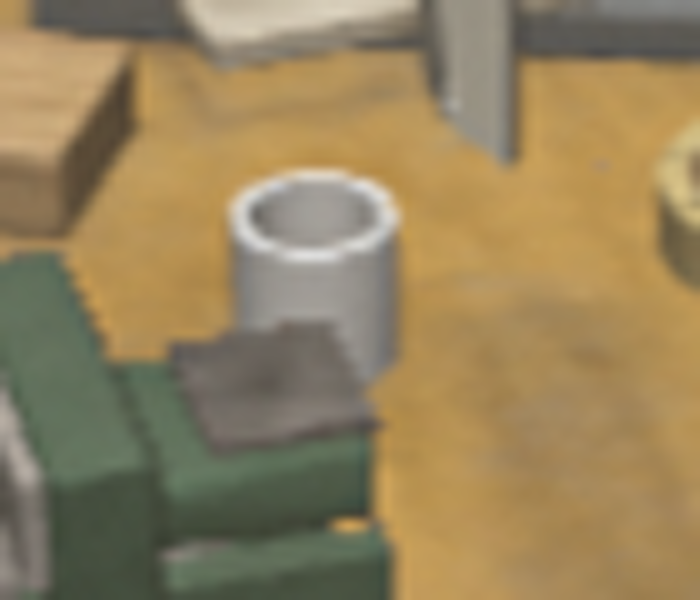

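View pics/c2.png

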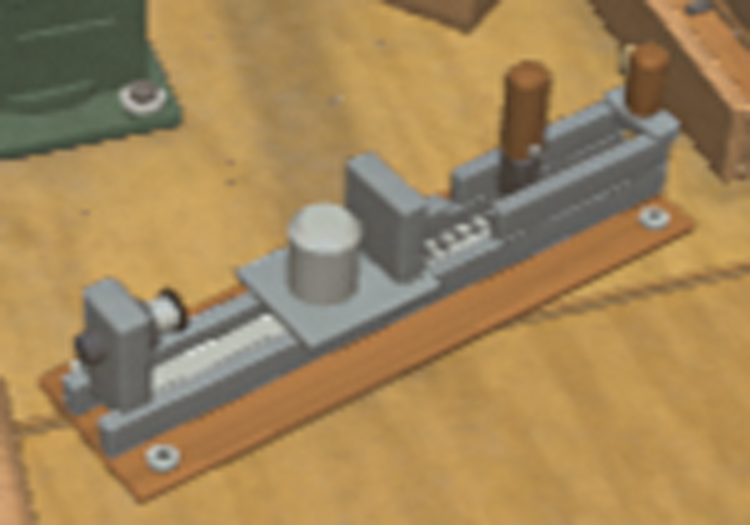

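View pics/c3.png

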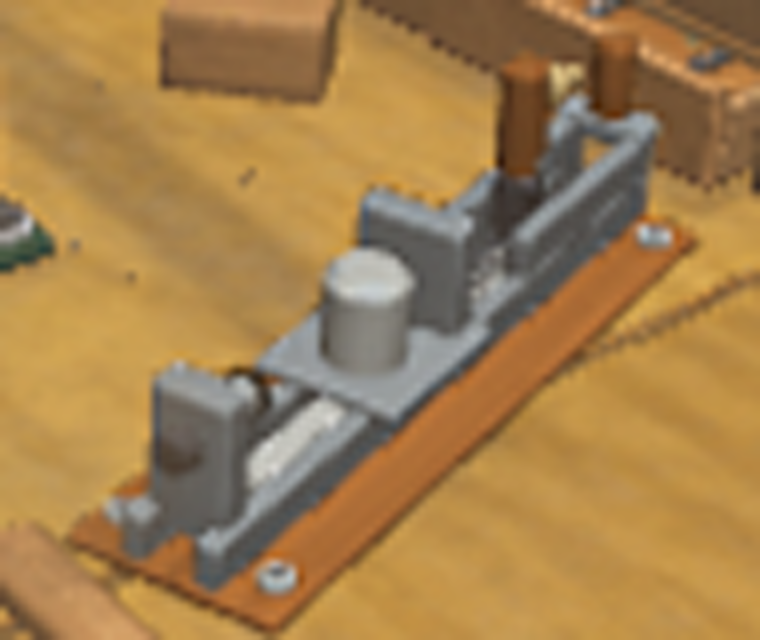

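View pics/c4.png

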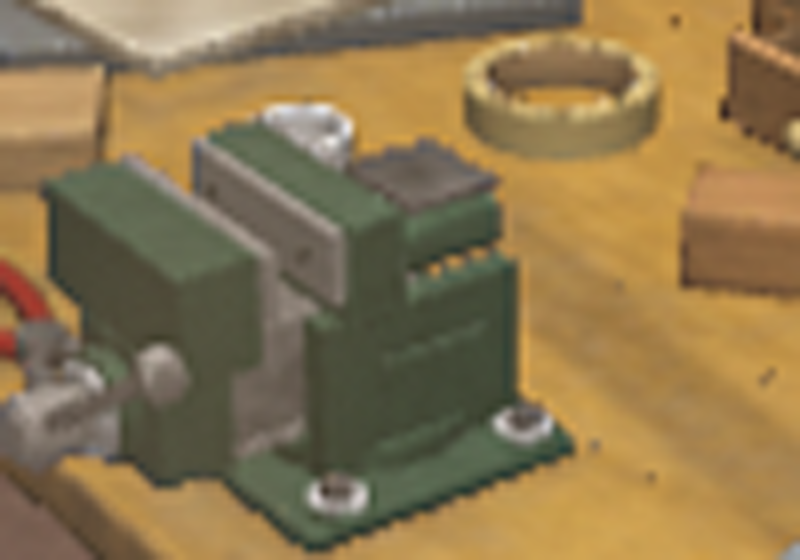

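The sleeve's top rim is centred at about (221,141) raw in the side view. The clamp runs from its jaw near (222,248) to the stock near (329,192).

Run:
```python
from h import *
s=eyes.camera_info("side");c=eyes.camera_info("scene")
def S(x,y,k,x0,y0): return x0+(x+.5)/k-.5,y0+(y+.5)/k-.5
print("sleeve",onz(s,*S(315,216,10,190,120),.05))
f=lambda x,y:S(x,y,5,200,180); g=lambda x,y:S(x,y,8,245,185)
# plate bottom-ish corners z~.008 side: left(40,380) bottom(143,497) right (693,223)
for n,a,b in [("near",(40,380),(70,535)),("bot",(143,494),(278,622)),("right",(693,223),(695,240))]:
    print(n,onz(s,*f(*a),.008),onz(c,*g(*b),.008))
print("shaft",onz(s,*f(324,222),.072),onz(c,*g(367,273),.072),tri([(s,*f(324,222)),(c,*g(367,273))]))
print("trig",onz(s,*f(529,72),.110),onz(c,*g(525,65),.110))
print("stock",onz(s,*f(649,53),.088),onz(c,*g(615,43),.088))
print("nose",onz(s,*f(178,308),.059))
```

```text
sleeve [0.49841315 0.26149493 0.05      ]
near [ 0.35447524 -0.15069499  0.008     ] [ 0.35449542 -0.14623699  0.008     ]
bot [ 0.38077438 -0.23151061  0.008     ] [ 0.38136154 -0.22926945  0.008     ]
right [ 0.69096708 -0.13970072  0.008     ] [ 0.6888344  -0.13956959  0.008     ]
shaft [ 0.48946865 -0.15368888  0.072     ] [ 0.48807576 -0.15226279  0.072     ] [ 0.49063188 -0.15007879  0.06940266]
trig [ 0.60098259 -0.12206355  0.11      ] [ 0.5993627  -0.11860686  0.11      ]
stock [ 0.67638446 -0.09920115  0.088     ] [ 0.6740302  -0.09800758  0.088     ]
nose [ 0.41357402 -0.17540506  0.059     ]
```

carry_out(
  targets=[
    [[0.06,-0.009,0],0],
    [[0.06,-0.009,0],0],
    [[0.06,-0.009,0],0],
    [[0,0,0],0],
  ],
)

```text
time: 0.65
tool_pos: [0.4973, 0.1839, 0.2249]
tool_rot: [-3.139, 0.0, 1.567]
contact_force: [-0.2, -0.3, -0.5]
opening: 0.0918
```

Run:
```python
from h import *
i=eyes.camera_info("wrist"); im=eyes.read_camera("wrist")[:,:,::-1]
np.save("w1.npy",i,allow_pickle=True)
cv2.imwrite("pics/raw_w1.png",im);cv2.imwrite("pics/w1.png",cv2.resize(im,(800,600),interpolation=cv2.INTER_CUBIC))
print(monitor.observe()["tool_pos"],ray(i,0,0)[0], proj(i,[.4984,.2615,.05]))
```

```text
[0.49779303 0.18197934 0.22480327] [0.49811247 0.26624236 0.3824694 ] [[253.3546283  92.186343 ]]
```

View pics/w1.png

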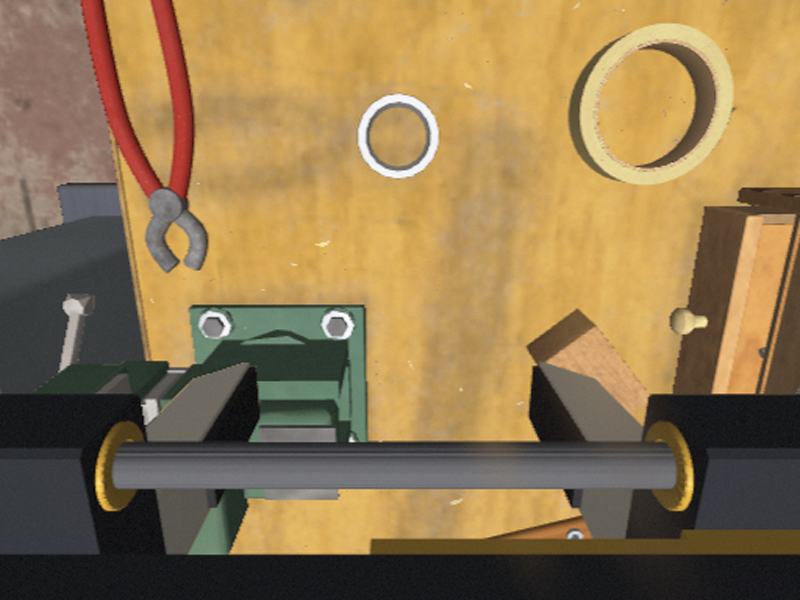

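The sleeve's top ring is centred at about (398,136) of 800x600. The vise plate's edge is at row 305, the pincers are to the left and the tape to the right.

Run:
```python
from h import *
i=np.load("w1.npy",allow_pickle=True).item()
k=1.5625;p=lambda x,y:((x+.5)/k-.5,(y+.5)/k-.5)
print("sleeve",onz(i,*p(398,136.5),.05),onz(i,*p(358,136.5),.05),onz(i,*p(438,136.5),.05))
print("viseplate",onz(i,*p(365,305),.01),"vise body edge",onz(i,*p(300,345),.0),onz(i,*p(300,345),.06))
print("pincer",onz(i,*p(207,230),.01),"tape",onz(i,*p(580,105),.025))
w=cv2.imread("pics/raw_w1.png");crop(w,"pics/c5.png",215,45,80,80,8)
```

```text
sleeve [0.49953257 0.26607061 0.05      ] [0.47510525 0.26611065 0.05      ] [0.5239488 0.2660306 0.05     ]
viseplate [0.47487732 0.14484403 0.01      ] vise body edge [0.42194848 0.10817212 0.        ] [0.43389673 0.13296943 0.06      ]
pincer [0.36178122 0.20189627 0.01      ] tape [0.61692458 0.28521755 0.025     ]
```

View pics/c5.png

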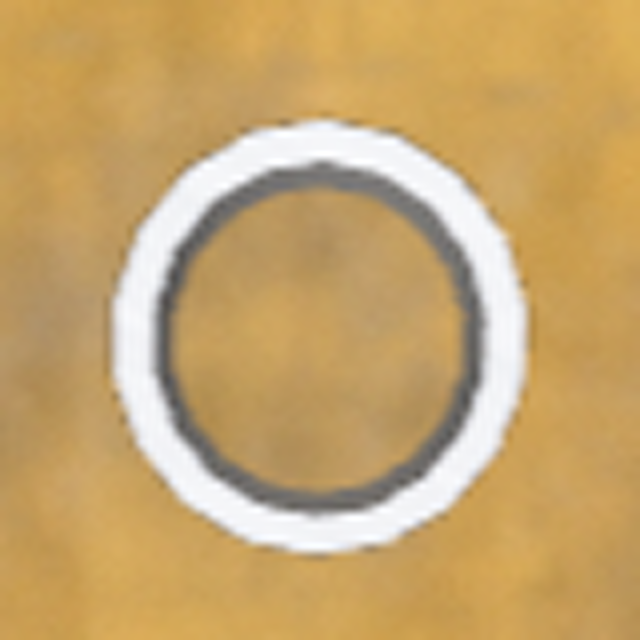

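carry_out(
  targets=[
    [[0.042,0.001,0.02],0],
    [[0.042,0.001,0.03],0],
    [[0,0,0.05],0],
    [[0,0,0.03],0],
    [[0,0,0],0],
  ],
  fingers=0,
)

```text
time: 1.32
tool_pos: [0.504, 0.261, 0.0914]
tool_rot: [-3.142, 0.003, 1.558]
contact_force: [1.1, -0.0, 0.2]
opening: 0.0917
```

Run:
```python
from h import *
o=monitor.observe();print(o["time"],o["tool_pos"],o["tool_rot"])
i=eyes.camera_info("wrist"); im=eyes.read_camera("wrist")[:,:,::-1]
cv2.imwrite("pics/raw_w2.png",im);cv2.imwrite("pics/w2.png",cv2.resize(im,(800,600),interpolation=cv2.INTER_CUBIC))
print(proj(i,[.4995,.2665,.05])*1.5625)
im=eyes.read_camera("side")[:,:,::-1];cv2.imwrite("pics/raw_s2.png",im);crop(im,"pics/s2.png",170,80,130,100,6)
```

```text
1.325 [0.50399864 0.26098801 0.09143261] [-3.14152719  0.00325318  1.55797517]
[[382.24310906 332.32105619]]
```

View pics/w2.png

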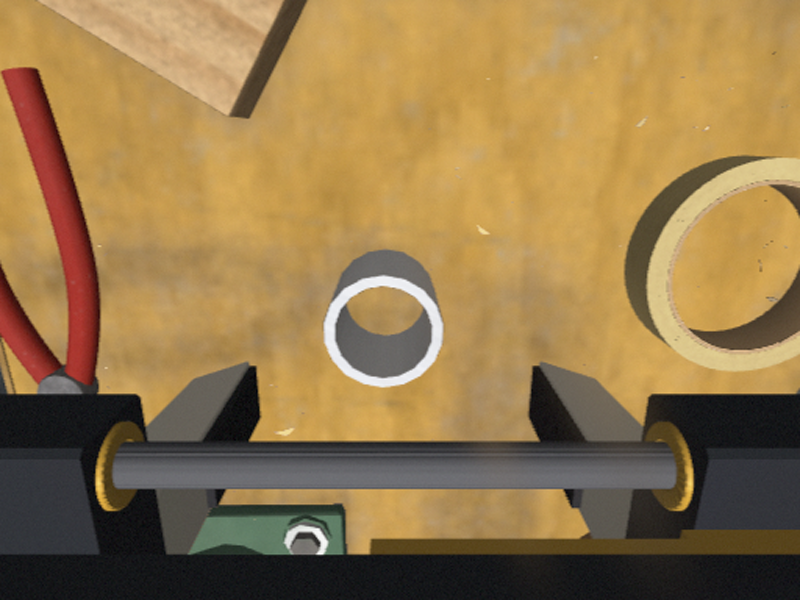

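View pics/s2.png

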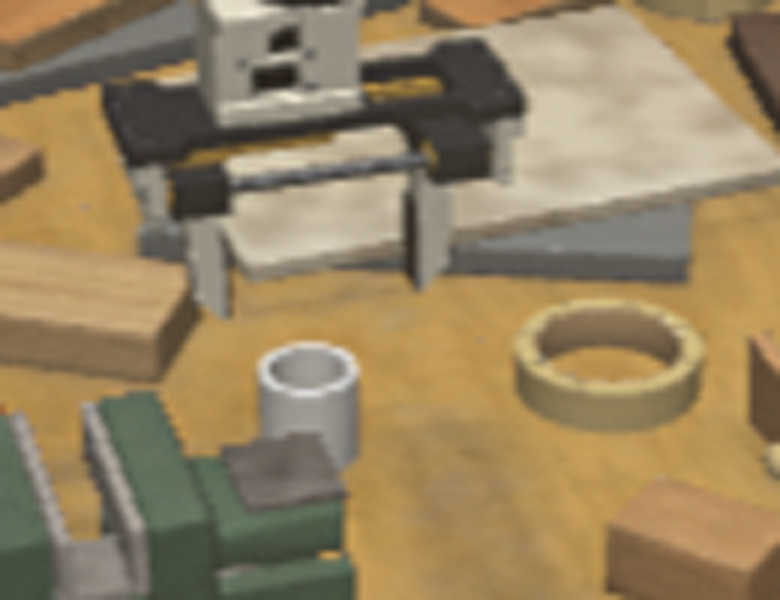

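The rim's centre measures (383,332), as predicted, so the sleeve is at about (0.500, 0.2665).

carry_out(
  targets=[
    [[0.0055,-0.004,0.01],0.009],
    [[0,0,0.03],0],
    [[0,0,0.02],0],
    [[0,0,0.01],0],
    [[0,0,0],0],
  ],
)

```text
time: 2.05
tool_pos: [0.5059, 0.2686, 0.0278]
tool_rot: [3.126, -0.003, 1.545]
contact_force: [0.2, -0.0, 0.1]
opening: 0.0915
```

Run:
```python
from h import *
o=monitor.observe();print(o["time"],o["tool_pos"],o["tool_rot"],o["contact_force"])
```

```text
2.05 [0.50593941 0.26856714 0.02777421] [ 3.12554183 -0.00333293  1.54543941] [ 0.16181892 -0.03204996  0.06982456]
```

carry_out(
  targets=[
    [[-0.001,-0.006,0.008],0],
    [[0,0,0],0],
    [[0,0,0],0],
  ],
)

```text
time: 2.42
tool_pos: [0.5006, 0.2682, 0.021]
tool_rot: [3.123, -0.005, 1.545]
contact_force: [0.6, 0.2, -0.1]
opening: 0.092
```

carry_out(
  targets=[
    [[0,0,0],0],
    [[0,0,0],0],
    [[0,0,0],0],
    [[0,0,0],0],
    [[0,0,0],0],
    [[0,0,0],0],
  ],
  fingers=1,
  grip_force=20,
)

```text
time: 3.18
tool_pos: [0.501, 0.2684, 0.0217]
tool_rot: [3.122, -0.005, 1.545]
contact_force: [-0.0, 0.1, 0.1]
opening: 0.0495
```

Run:
```python
from h import *
o=monitor.observe();print(o["time"],o["tool_pos"],o["tool_rot"],o["contact_force"],o["opening"])
im=eyes.read_camera("wrist")[:,:,::-1]
cv2.imwrite("pics/raw_w3.png",im);cv2.imwrite("pics/w3.png",cv2.resize(im,(800,600),interpolation=cv2.INTER_CUBIC))
```

```text
3.175 [0.50100929 0.26837601 0.02171108] [ 3.12153979 -0.00504829  1.54536278] [-0.02539806  0.05394145  0.14166441] 0.04954256687830345
```

View pics/w3.png

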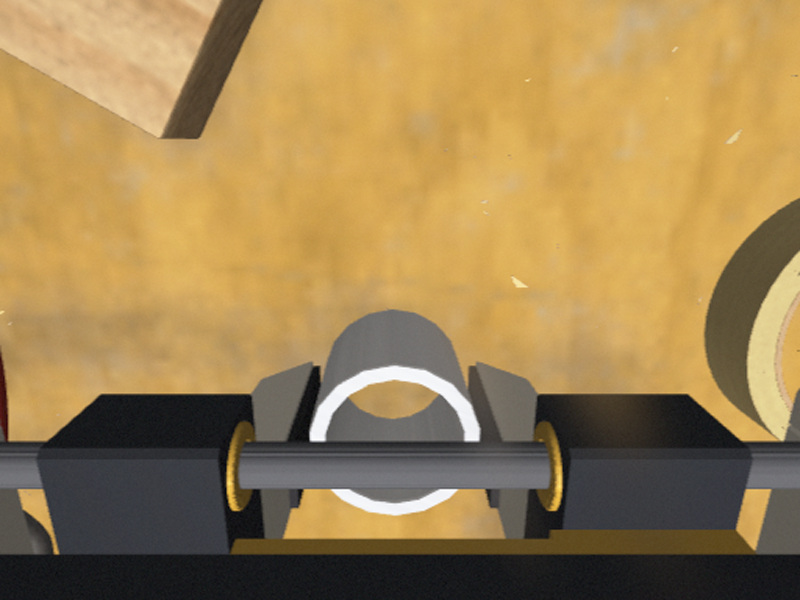

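The sleeve is gripped (opening 49.5 mm). Its rim spans x 310–479 and y 366–515, so I'll work out its offset in the tool frame.

Run:
```python
from h import *
from scipy.spatial.transform import Rotation as Ro
from scipy.optimize import least_squares
i=eyes.camera_info("wrist");o=monitor.observe()
th=np.linspace(0,2*np.pi,181)
def ext(c):
    P=np.c_[c[0]+.025*np.cos(th),c[1]+.025*np.sin(th),np.full(181,.05)]
    q=(proj(i,P)+.5)*1.5625-.5
    return np.array([q[:,0].min(),q[:,0].max(),q[:,1].min(),q[:,1].max()])
r=least_squares(lambda c:ext(c)-[310,479.5,366,515],[.5,.268])
print(r.x,r.fun, ext([.501,.2684]))
R=Ro.from_euler("xyz",o["tool_rot"]).as_matrix()
print("in tool",R.T@(np.array([*r.x,.05])-o["tool_pos"]))
print(o["qpos"],monitor.observe()["time"])
```

```text
[0.50089599 0.26636394] [-2.55002295  2.59587964 -1.45654649  2.10674685] [307.29166135 482.65293413 357.63899926 511.45731752]
in tool [-0.0018663   0.00048262 -0.02828343]
[ 0.35852145  0.6456447   1.65387659 -0.00386749  0.8215393   0.38667786] 3.225
```

carry_out(
  targets=[
    [[0,0,-0.02],0],
    [[0,0,-0.04],0],
    [[0,0,-0.05],0],
    [[0,0,-0.05],0],
    [[0,0,-0.04],0],
    [[0,0,-0.02],0],
    [[0,0,0],0],
  ],
)

```text
time: 4.1
tool_pos: [0.4954, 0.2667, 0.2459]
tool_rot: [3.127, -0.003, 1.545]
contact_force: [0.3, 0.1, -2.4]
opening: 0.0494
```

carry_out(
  targets=[
    [[-0.02,-0.003,0],0.05],
    [[-0.04,-0.006,0],0.1],
    [[-0.04,-0.005,0],0.1],
    [[-0.04,-0.005,0],0.1],
    [[-0.04,-0.004,0],0.1],
    [[-0.04,0,0],0.1],
    [[-0.04,0.01,0],0.1],
    [[-0.03,0.01,0],0.1],
    [[0,0,0],0],
  ],
)

```text
time: 5.22
tool_pos: [0.3764, -0.0208, 0.2317]
tool_rot: [-3.137, 0.008, 0.754]
contact_force: [1.4, 1.5, -1.4]
opening: 0.0495
```

carry_out(
  targets=[
    [[-0.005,0.02,0],0.08],
    [[-0.008,0.035,0],0.12],
    [[-0.009,0.035,0],0.12],
    [[-0.01,0.035,0],0.1],
    [[-0.007,0.022,0],0.05],
    [[0,0,0],0],
    [[0,0,0],0],
  ],
)

```text
time: 6.1
tool_pos: [0.4154, -0.1656, 0.2243]
tool_rot: [-3.131, 0.017, 0.27]
contact_force: [-0.2, 0.5, -1.6]
opening: 0.0496
```

Run:
```python
from h import *
o=monitor.observe();print(o["time"],o["tool_pos"],o["tool_rot"])
i=eyes.camera_info("wrist"); im=eyes.read_camera("wrist")[:,:,::-1]
np.save("w4.npy",i,allow_pickle=True)
cv2.imwrite("pics/raw_w4.png",im);cv2.imwrite("pics/w4.png",cv2.resize(im,(800,600),interpolation=cv2.INTER_CUBIC))
print((proj(i,[.489,-.153,.072])+.5)*1.5625-.5)
```

```text
6.1 [ 0.41538817 -0.16558461  0.22431826] [-3.13080082  0.01744399  0.27045511]
[[410.09968986 146.17476656]]
```

View pics/w4.png

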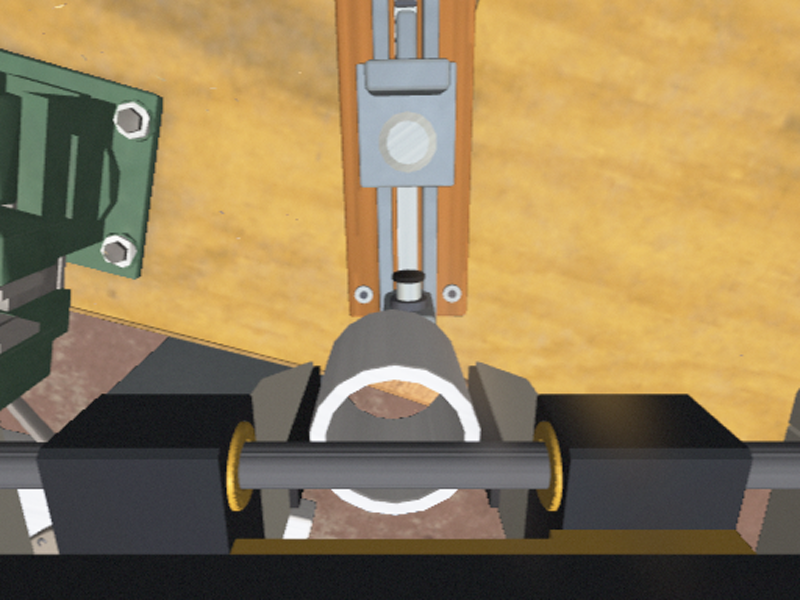

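Run:
```python
from h import *
crop("pics/raw_w4.png","pics/c6.png",210,30,100,75,8)
crop("pics/raw_w4.png","pics/c7.png",210,0,100,75,8)
crop("pics/raw_w4.png","pics/c8.png",210,140,100,75,8)
```

```text
(no output)
```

View pics/c6.png

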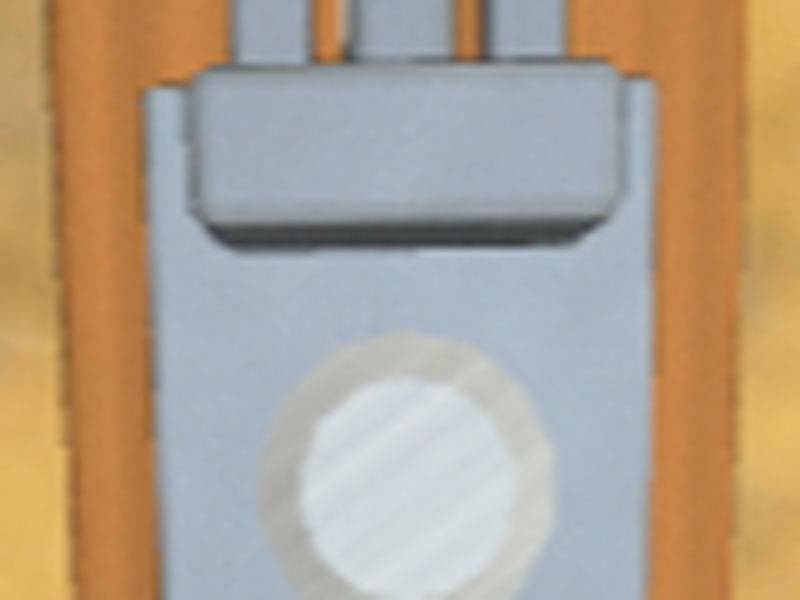

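View pics/c8.png

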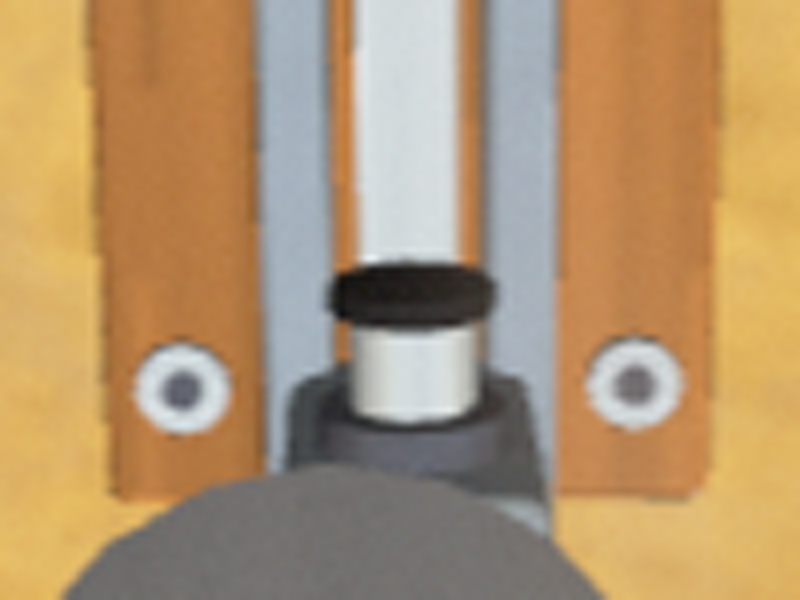

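The shaft's top face is centred at (408,488) in the crop, which is raw (260.6, 90.6). The nose face shows at about (412,270) in the lower crop.

Run:
```python
from h import *
from scipy.spatial.transform import Rotation as Ro
i=np.load("w4.npy",allow_pickle=True).item()
sh=onz(i,260.6,90.56,.072);print("shaft",sh)
n=onz(i,210+412/8-.5,140+268/8-.5,.0695);print("nose",n,np.linalg.norm((sh-n)[:2]))
b1=onz(i,210+182/8-.5,140+388/8-.5,.010);b2=onz(i,210+635/8-.5,140+386/8-.5,.010)
a=b1-b2;print("bolts",b1,b2,np.linalg.norm(a),"yaw",np.arctan2(-a[0],a[1]))
# housing/plate side edges: left edge c6 top(52,50)->c8 (110,480)
for L in [((52,50),(112,480)),((748,50),(712,480))]:
    p=onz(i,210+L[0][0]/8-.5,30+L[0][1]/8-.5,.008);q=onz(i,210+L[1][0]/8-.5,140+L[1][1]/8-.5,.008);d=p-q
    print(p,q,"edge yaw",np.arctan2(d[1],d[0]))
o=monitor.observe()
R=Ro.from_euler("xyz",o["tool_rot"]).as_matrix();print(R[:,2])
tp=np.array([.41538817,-.16558461,.22431826])
print("shaft in tool",R.T@(sh-tp))
sl=tp+R@np.array([-.0019,.0003,-.0283]);ax=-R[:,2]
print("sleeve top c",sl,"bottom",sl-ax*.05)
```

```text
shaft [ 0.49089648 -0.15089394  0.072     ]
nose [ 0.41758746 -0.17246534  0.0695    ] 0.07641686761715523
bolts [ 0.37563919 -0.15048303  0.01      ] [ 0.39397106 -0.2141875   0.01      ] 0.0662896404072502 yaw 0.28019394491253646
[ 0.52869709 -0.09354855  0.008     ] [ 0.35819034 -0.14408009  0.008     ] edge yaw 0.2881148654685372
[ 0.55248078 -0.17909269  0.008     ] [ 0.3825264  -0.23002132  0.008     ] edge yaw 0.29114538248388905
[-0.01961145  0.00557097 -0.99979216]
shaft in tool [0.07932668 0.00764065 0.15088762]
sleeve top c [ 0.41419284 -0.16653941  0.25264227] bottom [ 0.41321227 -0.16626086  0.20265266]
```

carry_out(
  targets=[
    [[0.015,0.001,0],-0.006],
    [[0.025,0.002,0.02],-0.006],
    [[0.025,0.002,0.02],-0.006],
    [[0.014,0.001,0.02],0],
    [[0,0,0.02],0],
    [[0,0,0.01],0],
    [[0,0,0],0],
    [[0,0,0],0],
  ],
)

```text
time: 7.15
tool_pos: [0.5004, -0.1419, 0.1318]
tool_rot: [-3.134, 0.011, 0.3]
contact_force: [-0.9, 0.7, -1.7]
opening: 0.0494
```

```bash
cat > st.py <<'E'
from h import *
from scipy.spatial.transform import Rotation as Ro
def st(off=(-.0019,.0003)):
    o=monitor.observe();R=Ro.from_euler("xyz",o["tool_rot"]).as_matrix()
    print(o["time"],o["tool_pos"].round(4),o["tool_rot"].round(4),o["contact_force"].round(2),round(o["opening"],4))
    b=o["tool_pos"]+R@np.array([*off,.0217]);t=o["tool_pos"]+R@np.array([*off,-.0283])
    print("sleeve bottom",b.round(4),"top",t.round(4))
    d=np.array([.491,-.151,b[2]])-b
    print("need tool shift",(R.T@d).round(4),"yaw err",round(.288-o["tool_rot"][2],4), "tilt",np.arccos(-R[2,2]).round(4))
E
python3 -c "
from st import *
st()
for n in ['scene','side','wrist']:
    im=eyes.read_camera(n)[:,:,::-1];cv2.imwrite(f'pics/raw_{n}5.png',im)
crop('pics/raw_scene5.png','pics/c9.png',240,140,100,100,6)
crop('pics/raw_side5.png','pics/c10.png',200,140,130,130,5)
cv2.imwrite('pics/w5.png',cv2.resize(cv2.imread('pics/raw_wrist5.png'),(800,600)))
"
```

```text
7.15 [ 0.5004 -0.1419  0.1318] [-3.1337  0.0111  0.2998] [-0.94  0.68 -1.68] 0.0494
sleeve bottom [ 0.4984 -0.1427  0.1102] top [ 0.4991 -0.1429  0.1602]
need tool shift [-0.0095  0.0057  0.0001] yaw err -0.0118 tilt 0.0137
```

View pics/c9.png

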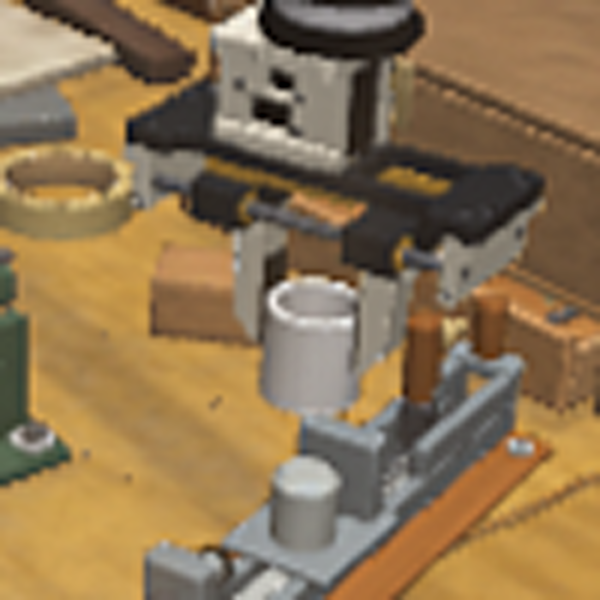

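View pics/c10.png

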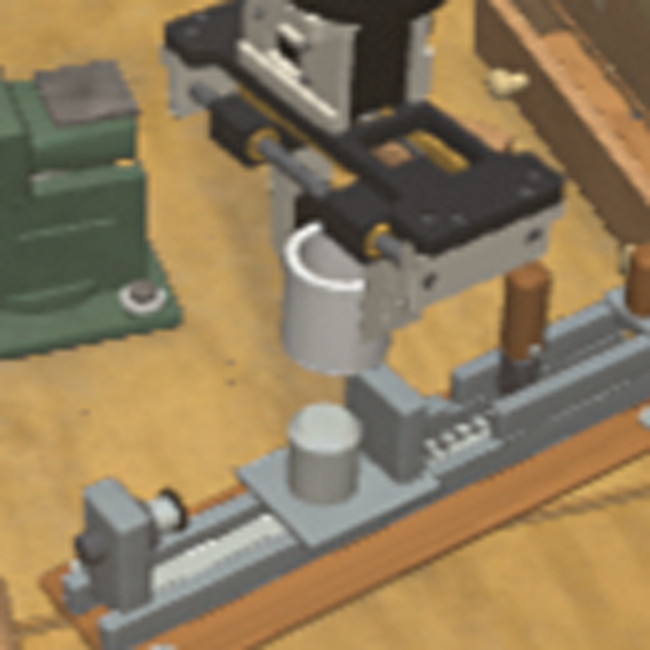

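View pics/w5.png

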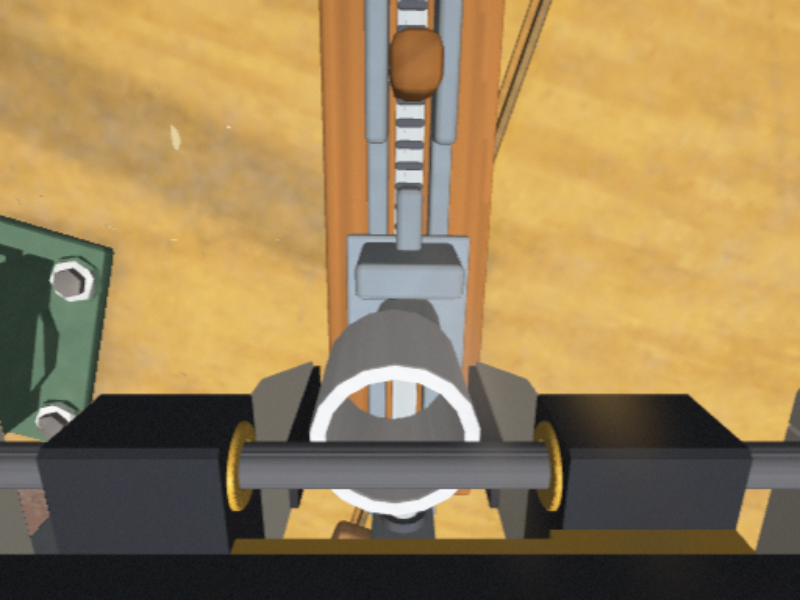

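carry_out(
  targets=[
    [[-0.009,0.0055,0.008],0.01],
    [[0,0,0.008],0],
    [[0,0,0],0],
    [[0,0,0],0],
  ],
)

```text
time: 7.8
tool_pos: [0.4923, -0.1512, 0.1153]
tool_rot: [-3.135, 0.011, 0.288]
contact_force: [0.3, 0.5, -0.6]
opening: 0.0493
```

```bash
python3 -c "
from st import *
st()
for n in ['scene','side']:
    im=eyes.read_camera(n)[:,:,::-1];cv2.imwrite(f'pics/raw_{n}6.png',im)
crop('pics/raw_scene6.png','pics/c11.png',270,180,45,65,12)
crop('pics/raw_side6.png','pics/c12.png',240,180,50,65,12)
"
```

```text
7.8 [ 0.4923 -0.1512  0.1153] [-3.1346  0.0105  0.2875] [ 0.29  0.5  -0.62] 0.0493
sleeve bottom [ 0.4903 -0.1519  0.0937] top [ 0.491  -0.1521  0.1437]
need tool shift [ 0.0009 -0.0007 -0.    ] yaw err 0.0005 tilt 0.0126
```

View pics/c11.png

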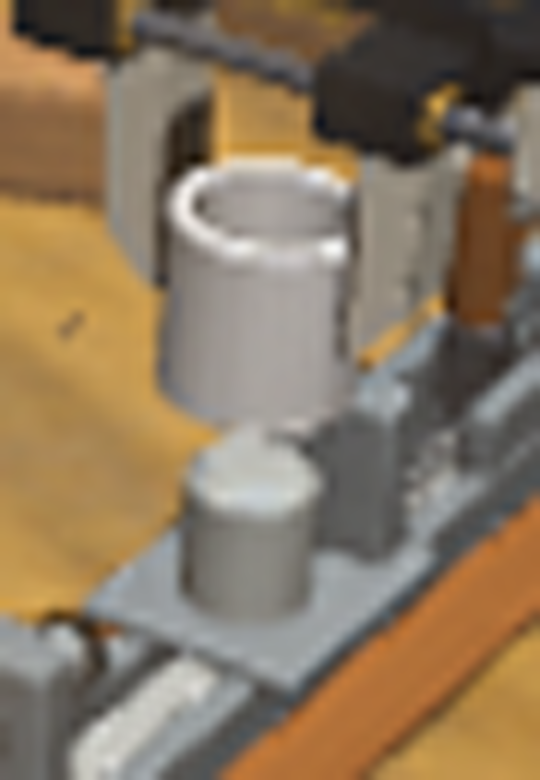

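View pics/c12.png

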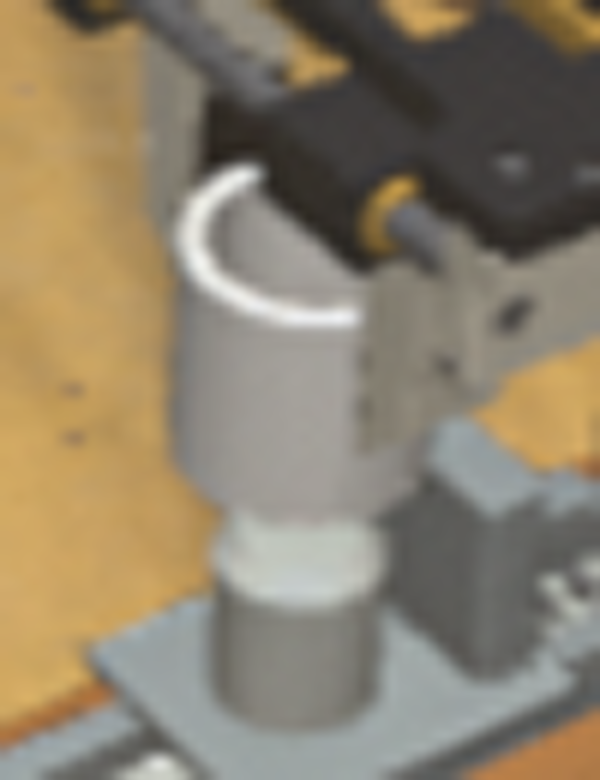

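Both views show the sleeve centred above the shaft to within about 1 mm (side: 299 against 298 px; scene: about 254 against 253 px). I'll lower it in stages.

carry_out(
  targets=[
    [[0.001,-0.0007,0.008],0],
    [[0,0,0.006],0],
    [[0,0,0],0],
    [[0,0,0],0],
  ],
)

```text
time: 8.4
tool_pos: [0.4932, -0.1498, 0.1004]
tool_rot: [-3.135, 0.01, 0.288]
contact_force: [-0.2, 0.5, -1.6]
opening: 0.0498
```

```bash
python3 -c "
from st import *
st()"
```

```text
8.4 [ 0.4932 -0.1498  0.1004] [-3.1346  0.0104  0.2882] [-0.25  0.53 -1.63] 0.0498
sleeve bottom [ 0.4912 -0.1505  0.0787] top [ 0.4918 -0.1507  0.1287]
need tool shift [-0.0003  0.0004  0.    ] yaw err -0.0002 tilt 0.0125
```

carry_out(
  targets=[
    [[0,0.0003,0.008],0],
    [[0,0,0.006],0],
    [[0,0,0],0],
    [[0,0,0],0],
  ],
)

```text
time: 8.9
tool_pos: [0.4931, -0.1501, 0.0854]
tool_rot: [-3.135, 0.01, 0.288]
contact_force: [0.5, 0.2, -1.3]
opening: 0.0496
```

```bash
python3 -c "
from st import *
st()
for n in ['scene','side']:
    im=eyes.read_camera(n)[:,:,::-1];cv2.imwrite(f'pics/raw_{n}7.png',im)
a=cv2.resize(cv2.imread('pics/raw_scene7.png')[180:245,265:315],None,fx=8,fy=8)
b=cv2.resize(cv2.imread('pics/raw_side7.png')[180:245,240:290],None,fx=8,fy=8)
cv2.imwrite('pics/c13.png',np.hstack([a,b]))"
```

```text
8.9 [ 0.4931 -0.1501  0.0854] [-3.1347  0.0104  0.2882] [ 0.47  0.21 -1.31] 0.0496
sleeve bottom [ 0.4911 -0.1508  0.0637] top [ 0.4917 -0.151   0.1137]
need tool shift [-0.0002  0.0001  0.    ] yaw err -0.0002 tilt 0.0125
```

View pics/c13.png

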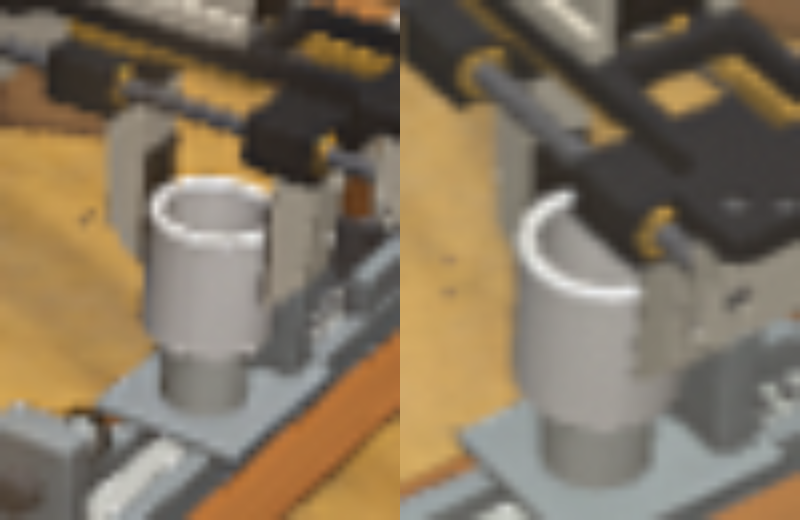

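The sleeve is over the shaft with no contact force, so I'll go on down.

carry_out(
  targets=[
    [[0,0,0.008],0],
    [[0,0,0.007],0],
    [[0,0,0.004],0],
    [[0,0,0.002],0],
    [[0,0,0],0],
  ],
)

```text
time: 9.62
tool_pos: [0.4928, -0.15, 0.0628]
tool_rot: [-3.135, 0.01, 0.288]
contact_force: [0.0, -0.2, -2.1]
opening: 0.0494
```

```bash
python3 -c "
from st import *
st()"
```

```text
9.625 [ 0.4928 -0.15    0.0628] [-3.1346  0.0105  0.2882] [ 0.01 -0.17 -2.13] 0.0494
sleeve bottom [ 0.4908 -0.1507  0.0412] top [ 0.4914 -0.1509  0.0912]
need tool shift [ 0.0001  0.0003 -0.    ] yaw err -0.0002 tilt 0.0126
```

carry_out(
  targets=[
    [[0,0,0.003],0],
    [[0,0,0.002],0],
    [[0,0,0.0015],0],
    [[0,0,0],0],
  ],
)

```text
time: 10.12
tool_pos: [0.493, -0.1501, 0.0563]
tool_rot: [-3.135, 0.01, 0.288]
contact_force: [-0.2, 0.2, -1.4]
opening: 0.0494
```

```bash
python3 -c "
from st import *
st()"
```

```text
10.125 [ 0.493  -0.1501  0.0563] [-3.1352  0.0097  0.2882] [-0.24  0.18 -1.39] 0.0494
sleeve bottom [ 0.4911 -0.1508  0.0346] top [ 0.4916 -0.151   0.0846]
need tool shift [-0.0001  0.0001  0.    ] yaw err -0.0002 tilt 0.0116
```

carry_out(
  targets=[
    [[0,0,0.001],0],
    [[0,0,0],0],
  ],
)

```text
time: 10.38
tool_pos: [0.4932, -0.1501, 0.0563]
tool_rot: [-3.136, 0.009, 0.288]
contact_force: [-0.1, 0.0, -1.4]
opening: 0.0497
```

carry_out(
  targets=[
    [[0,0,0],0],
    [[0,0,0],0],
    [[0,0,0],0],
    [[0,0,0],0],
  ],
  fingers=0,
)

```text
time: 10.88
tool_pos: [0.4935, -0.1503, 0.0564]
tool_rot: [-3.136, 0.009, 0.288]
contact_force: [-0.2, 0.3, -0.9]
opening: 0.0848
```

carry_out(
  targets=[
    [[0,0,-0.01],0],
    [[0,0,-0.02],0],
    [[0,0,-0.03],0],
    [[0,0,-0.025],0],
    [[0,0,-0.01],0],
    [[0,0,0],0],
  ],
)

```text
time: 11.62
tool_pos: [0.4945, -0.1506, 0.1564]
tool_rot: [-3.137, 0.008, 0.288]
contact_force: [-0.6, 0.5, -1.0]
opening: 0.0922
```

```bash
python3 -c "
from st import *
st()
i=eyes.camera_info('wrist')
for n in ['scene','side','wrist']:
    im=eyes.read_camera(n)[:,:,::-1];cv2.imwrite(f'pics/raw_{n}8.png',im)
np.save('w8.npy',i,allow_pickle=True)
cv2.imwrite('pics/w8.png',cv2.resize(cv2.imread('pics/raw_wrist8.png'),(800,600)))
crop('pics/raw_side8.png','pics/c15.png',200,160,150,115,5)
crop('pics/raw_scene8.png','pics/c14.png',240,170,100,90,6)"
```

```text
11.625 [ 0.4945 -0.1506  0.1564] [-3.1369  0.0078  0.2882] [-0.58  0.45 -1.03] 0.0922
sleeve bottom [ 0.4926 -0.1513  0.1347] top [ 0.493  -0.1515  0.1847]
need tool shift [-0.0014 -0.0008  0.    ] yaw err -0.0002 tilt 0.0091
```

View pics/w8.png

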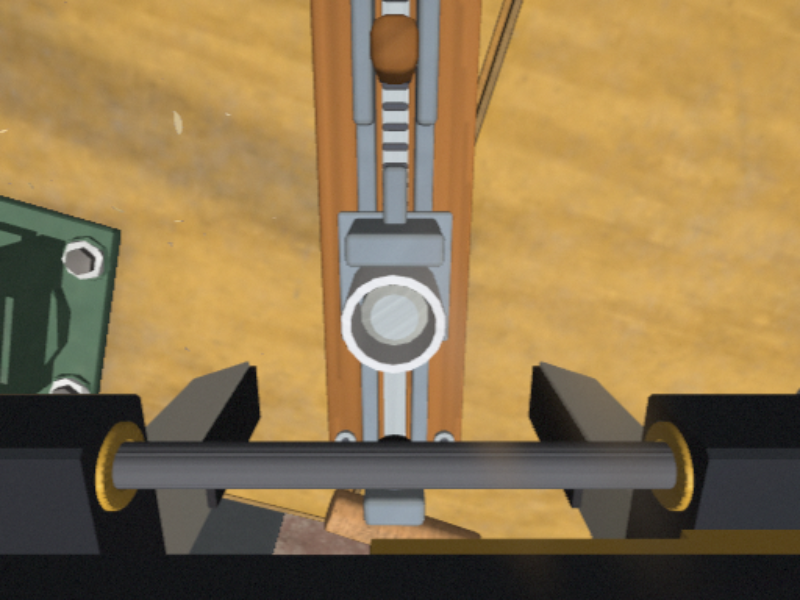

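View pics/c14.png

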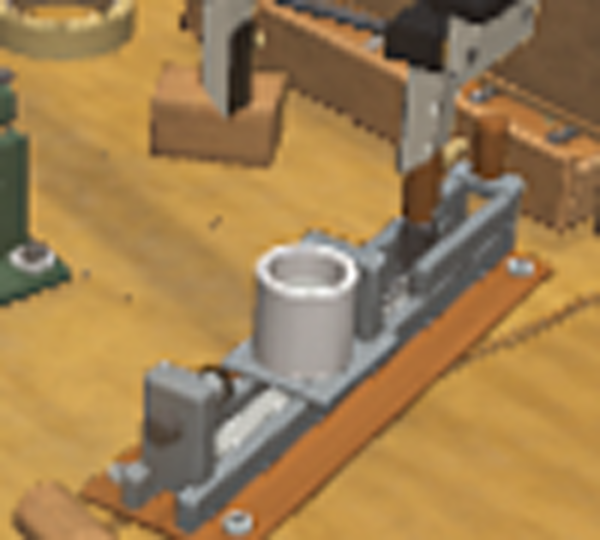

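View pics/c15.png

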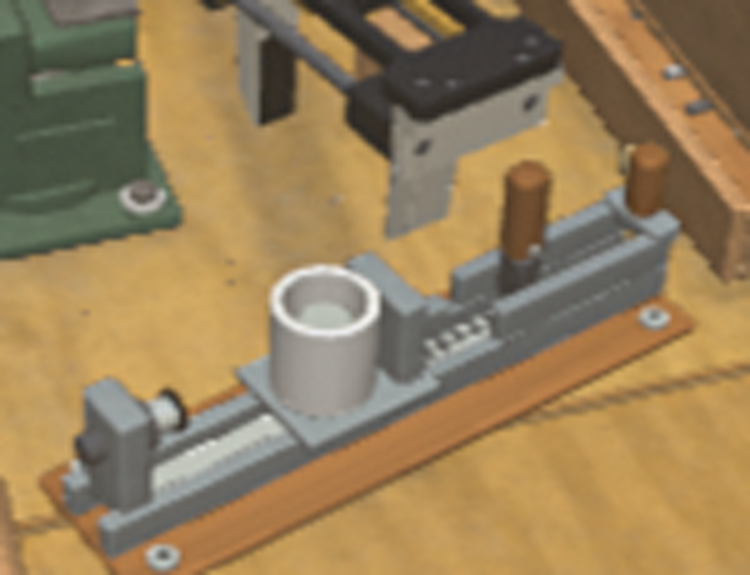

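The sleeve is seated on the bed around the shaft: its rim is at about (393,324) in the wrist view, with the shaft inside. The side view shows its base on the bed. Next is the trigger, seen at the top of the wrist view at (394,45).

carry_out(
  targets=[
    [[0.015,0,0],0],
    [[0.025,0,0],0],
    [[0.03,0,0],0],
    [[0.02,0,0],0],
    [[0.01,0,0],0],
    [[0,0,0],0],
    [[0,0,0],0],
  ],
)

```text
time: 12.65
tool_pos: [0.5938, -0.119, 0.1483]
tool_rot: [-3.13, 0.016, 0.288]
contact_force: [-0.9, -0.2, 0.7]
opening: 0.0922
```

```bash
cat > tg.py <<'E'
from h import *
from scipy.spatial.transform import Rotation as Ro
def tg():
    o=monitor.observe();p=o["tool_pos"];u=np.array([.9588,.2840]);v=np.array([.2840,-.9588])
    d=p[:2]-np.array([.491,-.151]);g=d
    f=o["contact_force"]
    print("t",round(o["time"],2),"along",round(d@u,4),"(trig .117) across",round(d@v,4),"z",p[2].round(4),"rot",o["tool_rot"].round(4),"F along",round(f[:2]@u,2),"acr",round(f[:2]@v,2),"z",f[2].round(2),"op",round(o["opening"],4))
E
python3 -c "
from tg import *
tg()
i=eyes.camera_info('wrist')
n=onz(np.load('w8.npy',allow_pickle=True).item(),394/1.5625,33/1.5625,.110);print(n)
for n in ['scene','side','wrist']:
    im=eyes.read_camera(n)[:,:,::-1];cv2.imwrite(f'pics/raw_{n}9.png',im)
cv2.imwrite('pics/w9.png',cv2.resize(cv2.imread('pics/raw_wrist9.png'),(800,600)))
a=cv2.resize(cv2.imread('pics/raw_scene9.png')[130:230,265:365],None,fx=4,fy=4)
b=cv2.resize(cv2.imread('pics/raw_side9.png')[130:230,255:355],None,fx=4,fy=4)
cv2.imwrite('pics/c16.png',np.hstack([a,b]))
"
```

```text
t 12.65 along 0.1076 (trig .117) across -0.0015 z 0.1483 rot [-3.1298  0.0162  0.2879] F along -0.91 acr -0.03 z 0.66 op 0.0922
[ 0.60618519 -0.11718215  0.11      ]
```

View pics/w9.png

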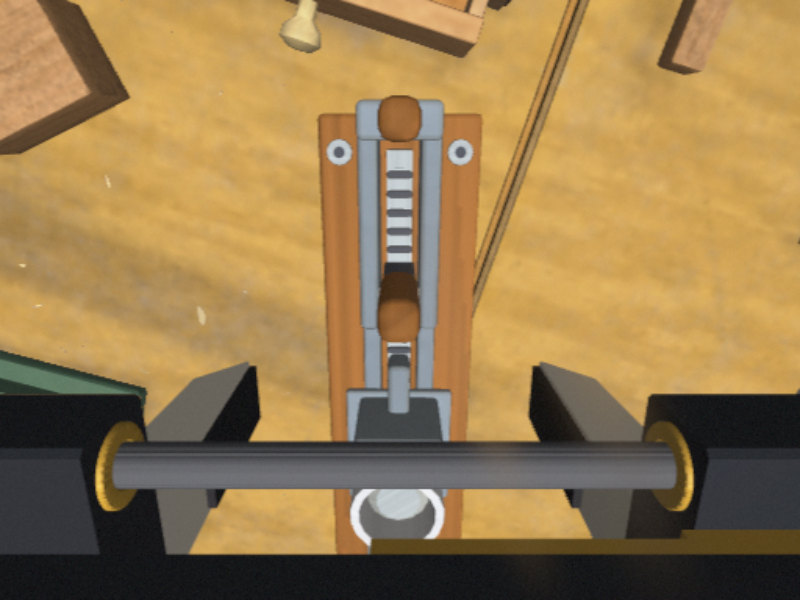

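View pics/c16.png

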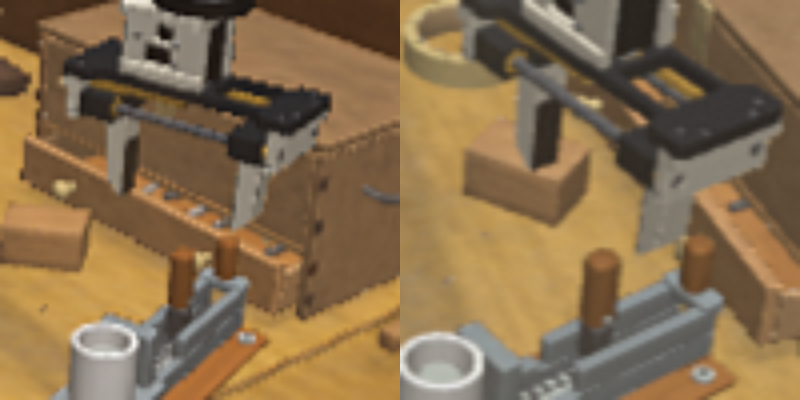

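The trigger's top is at about (399,322). The stock's is at (400,115).

```bash
python3 -c "
from tg import *
i=eyes.camera_info('wrist')
u=np.array([.9588,.2840]);v=np.array([.2840,-.9588])
for y in (304,322,340):
  n=onz(i,400/1.5625,y/1.5625,.110);d=n[:2]-[.491,-.151];print(n,d@u,d@v)
crop('pics/raw_wrist9.png','pics/c17.png',220,160,80,60,8)
"
```

```text
[ 0.61176253 -0.11607553  0.11      ] 0.12570566053535434 0.0008109707478338928
[ 0.60444608 -0.11828477  0.11      ] 0.1180632267028783 0.0008513193303227595
[ 0.59695554 -0.12054657  0.11      ] 0.11023894933502262 0.0008926279641575353
```

View pics/c17.png

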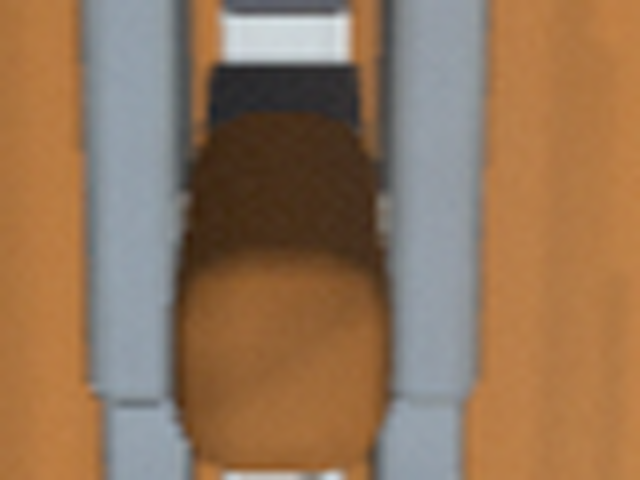

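carry_out(
  targets=[
    [[0.009,0.002,0.01],0],
    [[0,0,0.02],0],
    [[0,0,0.02],0],
    [[0,0,0.01],0],
    [[0,0,0],0],
    [[0,0,0],0],
  ],
)

```text
time: 13.55
tool_pos: [0.6037, -0.119, 0.0865]
tool_rot: [-3.131, 0.013, 0.286]
contact_force: [0.8, -0.0, -0.4]
opening: 0.0918
```

```bash
python3 -c "
from tg import *
tg()"
```

```text
t 13.55 along 0.1171 (trig .117) across 0.0013 z 0.0865 rot [-3.1315  0.0134  0.2859] F along 0.71 acr 0.25 z -0.36 op 0.0918
```

carry_out(
  targets=[
    [[0,-0.001,0.01],0],
    [[0,0,0.008],0],
    [[0,0,0],0],
    [[0,0,0],0],
  ],
)

```text
time: 14.05
tool_pos: [0.6037, -0.1181, 0.0685]
tool_rot: [-3.133, 0.012, 0.286]
contact_force: [0.0, -0.3, -0.3]
opening: 0.0917
```

carry_out(
  targets=[
    [[0,0,0],0],
    [[0,0,0],0],
    [[0,0,0],0],
    [[0,0,0],0],
    [[0,0,0],0],
    [[0,0,0],0],
    [[0,0,0],0],
    [[0,0,0],0],
  ],
  fingers=1,
  grip_force=40,
)

```text
time: 15.05
tool_pos: [0.6039, -0.1173, 0.0691]
tool_rot: [-3.132, 0.011, 0.286]
contact_force: [-0.6, -0.0, 1.2]
opening: 0.0176
```

```bash
python3 -c "
from tg import *
tg()
im=eyes.read_camera('side')[:,:,::-1];cv2.imwrite('pics/raw_side10.png',im);crop(im,'pics/c18.png',200,150,150,115,5)
im=eyes.read_camera('wrist')[:,:,::-1];cv2.imwrite('pics/w10.png',cv2.resize(im,(800,600)))
"
```

```text
t 15.05 along 0.1178 (trig .117) across -0.0003 z 0.0691 rot [-3.1317  0.0109  0.2858] F along -0.62 acr -0.15 z 1.18 op 0.0176
```

View pics/c18.png

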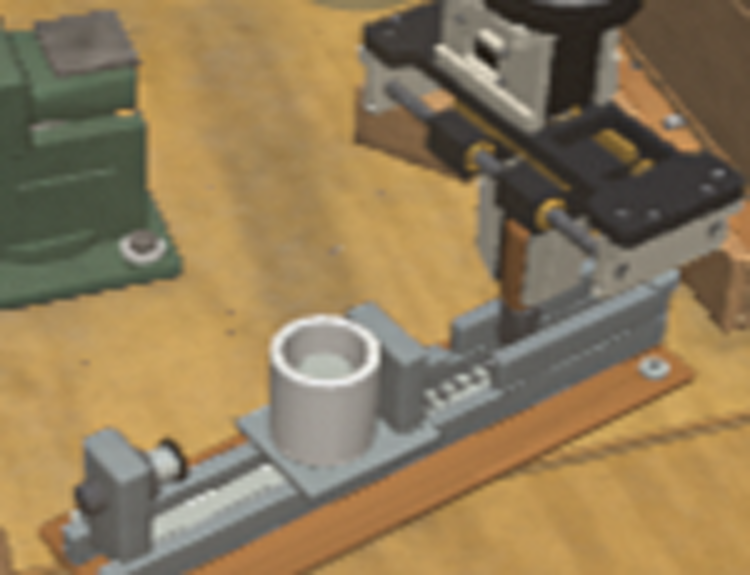

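View pics/w10.png

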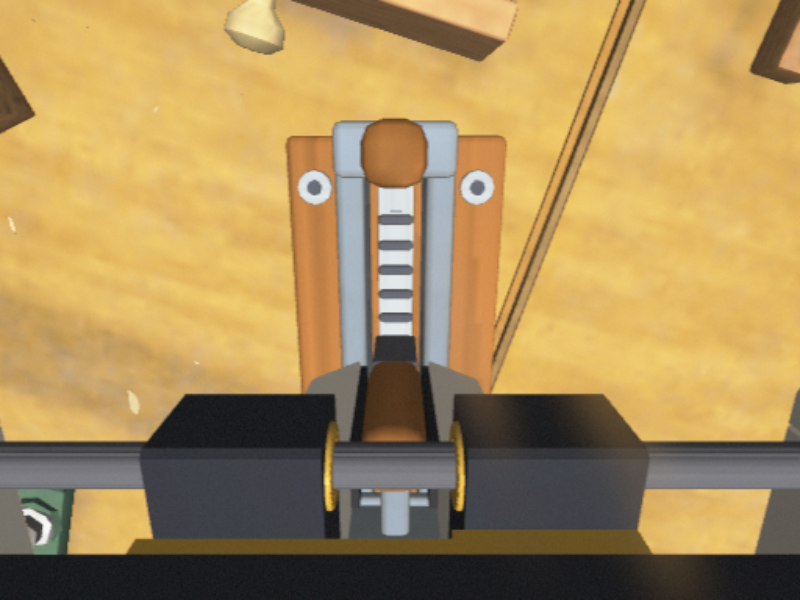

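The trigger is pinched at rest (along = 0.1178). Stroke 1:

carry_out(
  targets=[
    [[0.006,0,0],0],
    [[0.007,0,0],0],
    [[0.007,0,0],0],
    [[0.006,0,0],0],
    [[0,0,0],0],
  ],
)

```text
time: 15.78
tool_pos: [0.6272, -0.1105, 0.0691]
tool_rot: [-3.133, 0.019, 0.289]
contact_force: [-2.9, 2.9, 1.3]
opening: 0.0179
```

```bash
cat >> tg.py <<'E'
def look(k):
    tg()
    a=eyes.read_camera('side')[:,:,::-1];cv2.imwrite(f'pics/raw_side{k}.png',a)
    b=eyes.read_camera('wrist')[:,:,::-1];cv2.imwrite(f'pics/raw_wrist{k}.png',b)
    A=cv2.resize(a[205:275,205:305],None,fx=5,fy=5,interpolation=cv2.INTER_CUBIC)
    B=cv2.resize(b[70:270,190:315],None,fx=1.75,fy=1.75,interpolation=cv2.INTER_CUBIC)
    cv2.imwrite(f'pics/k{k}.png',np.hstack([A,B[:350,:]]))
E
python3 -c "
from tg import *
look(11)"
```

```text
t 15.78 along 0.1421 (trig .117) across -0.0002 z 0.0691 rot [-3.133   0.0192  0.2886] F along -1.96 acr -3.55 z 1.26 op 0.0179
```

View pics/k11.png

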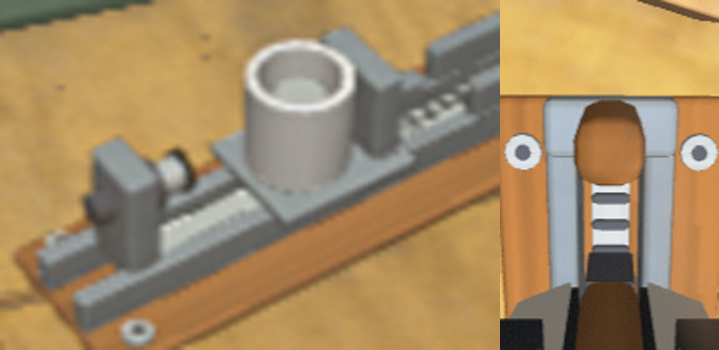

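carry_out(
  targets=[
    [[0.004,0,0],0],
    [[0.003,0,0],0],
    [[0,0,0],0],
  ],
)

```text
time: 16.25
tool_pos: [0.6324, -0.109, 0.0691]
tool_rot: [-3.133, 0.023, 0.289]
contact_force: [-4.7, 0.8, 1.2]
opening: 0.0181
```

```bash
python3 -c "
from tg import *
look(12)"
```

```text
t 16.25 along 0.1475 (trig .117) across -0.0002 z 0.0691 rot [-3.1326  0.0229  0.2889] F along -4.29 acr -2.09 z 1.16 op 0.0181
```

View pics/k12.png

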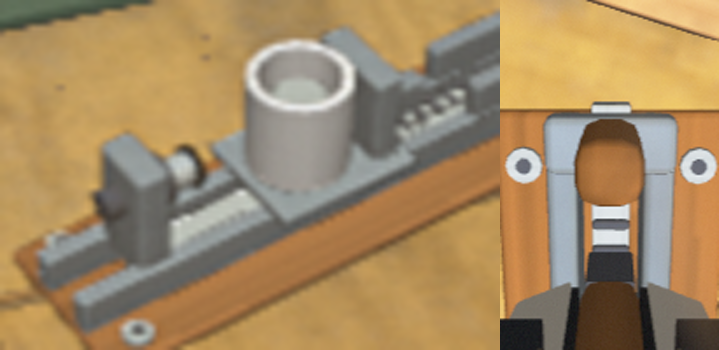

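```bash
cat >> tg.py <<'E'
def dist(u,v,i=None):
    # distance from shaft of the point on the nose axis nearest to the side pixel
    i=i or eyes.camera_info('side'); s=np.linspace(0,.12,1201)
    P=np.c_[.491-.9588*s,-.151-.2840*s,np.full(s.size,.059)]
    q=proj(i,P); e=np.hypot(*(q-[u,v]).T); return s[e.argmin()],e.min()
E
python3 -c "
from tg import *
crop('pics/raw_side10.png','pics/n10.png',215,225,50,40,7)
crop('pics/raw_side12.png','pics/n12.png',215,225,50,40,7)
a=cv2.imread('pics/n10.png');b=cv2.imread('pics/n12.png');cv2.imwrite('pics/n.png',np.hstack([a,b]))
"
```

```text
(no output)
```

View pics/n.png

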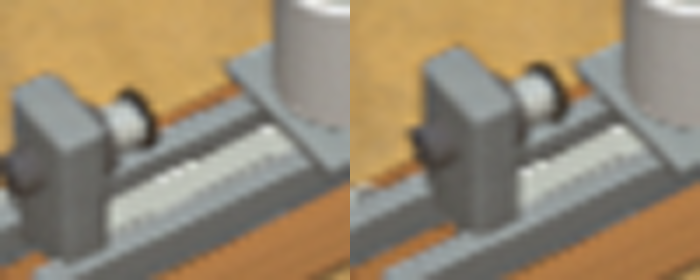

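```bash
python3 -c "
from tg import *
print(dist(215+146/7-.5,225+118/7-.5),dist(215+207/7-.5,225+90/7-.5))
i=eyes.camera_info('side')
print(proj(i,[[.491-.9588*s,-.151-.284*s,.059] for s in (.07,.06,.05,.04,.03)]))"
```

```text
(np.float64(0.08059999999999999), np.float64(0.6827092266126694)) (np.float64(0.057199999999999994), np.float64(0.6409790672426987))
[[239.05320646 238.93035992]
 [242.77738821 237.24050211]
 [246.46984137 235.56504124]
 [250.13096968 233.9037941 ]
 [253.76117009 232.25658059]]
```

The jaw moved about 23 mm, leaving the nose 55–57 mm from the axis. Now I'll let the trigger return, still gripped.

carry_out(
  targets=[
    [[-0.007,0,0],0],
    [[-0.007,0,0],0],
    [[-0.007,0,0],0],
    [[-0.005,0,0],0],
    [[0,0,0],0],
  ],
)

```text
time: 16.98
tool_pos: [0.6058, -0.1167, 0.0691]
tool_rot: [-3.132, 0.022, 0.289]
contact_force: [-3.7, 2.6, -1.9]
opening: 0.0177
```

```bash
python3 -c "
from tg import *
tg()"
```

```text
t 16.98 along 0.1198 (trig .117) across -0.0002 z 0.0691 rot [-3.1324  0.0221  0.2885] F along -2.85 acr -3.58 z -1.92 op 0.0177
```

carry_out(
  targets=[
    [[-0.002,0,0],0],
    [[-0.0015,0,0],0],
    [[0,0,0],0],
  ],
)

```text
time: 17.35
tool_pos: [0.6037, -0.1174, 0.0691]
tool_rot: [-3.133, 0.019, 0.289]
contact_force: [-1.8, 0.5, -1.3]
opening: 0.0178
```

```bash
python3 -c "
from tg import *
look(13)"
```

```text
t 17.35 along 0.1176 (trig .117) across -0.0002 z 0.0691 rot [-3.133   0.0192  0.2885] F along -1.58 acr -1.01 z -1.26 op 0.0178
```

View pics/k13.png

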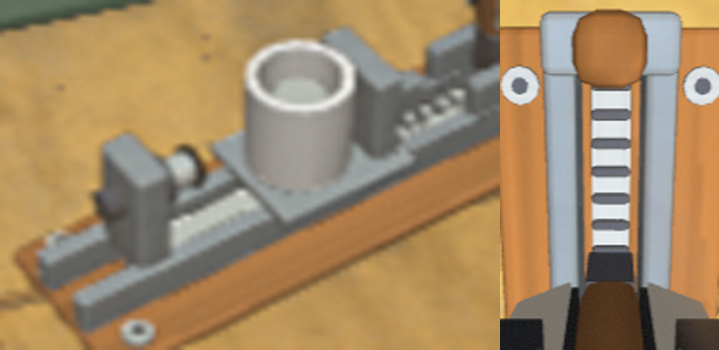

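carry_out(
  targets=[
    [[-0.0015,0,0],0],
    [[0,0,0],0],
    [[0.006,0,0],0],
    [[0.007,0,0],0],
    [[0.006,0,0],0],
    [[0.003,0,0],0],
    [[0,0,0],0],
  ],
)

```text
time: 18.32
tool_pos: [0.6196, -0.1127, 0.0691]
tool_rot: [-3.131, 0.03, 0.289]
contact_force: [-2.3, 2.6, -1.3]
opening: 0.0178
```

```bash
python3 -c "
from tg import *
look(14)"
```

```text
t 18.32 along 0.1342 (trig .117) across -0.0002 z 0.0691 rot [-3.1311  0.0304  0.2891] F along -1.47 acr -3.1 z -1.33 op 0.0178
```

View pics/k14.png

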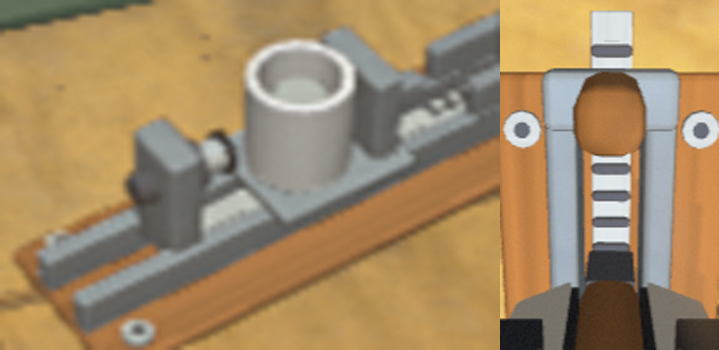

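carry_out(
  targets=[
    [[0.004,0,0],0],
    [[0.004,0,0],0],
    [[0.003,0,0],0],
    [[0,0,0],0],
  ],
)

```text
time: 18.92
tool_pos: [0.6273, -0.1104, 0.0691]
tool_rot: [-3.13, 0.037, 0.289]
contact_force: [-3.5, 1.4, -0.5]
opening: 0.0181
```

```bash
python3 -c "
from tg import *
look(15)"
```

```text
t 18.93 along 0.1422 (trig .117) across -0.0002 z 0.0691 rot [-3.1302  0.0373  0.2892] F along -2.94 acr -2.32 z -0.46 op 0.0181
```

View pics/k15.png

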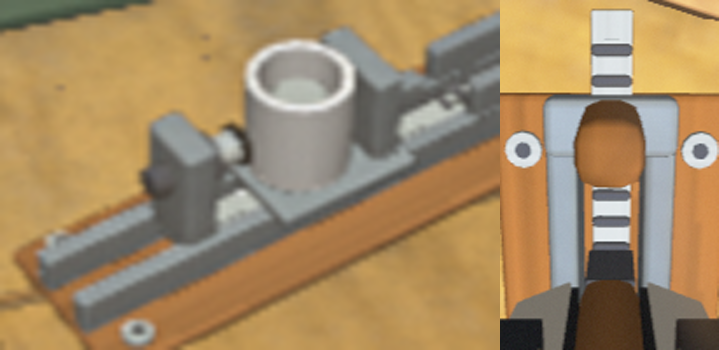

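carry_out(
  targets=[
    [[0.004,0,0],0],
    [[0.003,0,0],0],
    [[0,0,0],0],
  ],
)

```text
time: 19.4
tool_pos: [0.6319, -0.109, 0.0691]
tool_rot: [-3.129, 0.042, 0.289]
contact_force: [-4.9, 2.1, 0.5]
opening: 0.0182
```

```bash
python3 -c "
from tg import *
look(16)"
```

```text
t 19.4 along 0.147 (trig .117) across -0.0002 z 0.0691 rot [-3.1294  0.0423  0.2892] F along -4.15 acr -3.37 z 0.51 op 0.0182
```

View pics/k16.png

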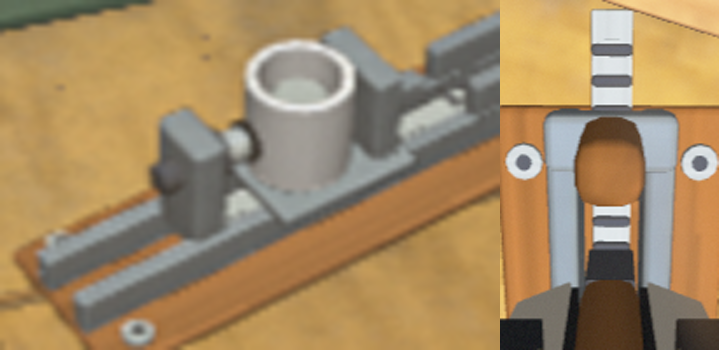

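The nose is now just short of the sleeve. I'll return the trigger for the last stroke.

carry_out(
  targets=[
    [[-0.007,0,0],0],
    [[-0.007,0,0],0],
    [[-0.007,0,0],0],
    [[-0.005,0,0],0],
    [[-0.002,0,0],0],
    [[-0.001,0,0],0],
    [[0,0,0],0],
  ],
)

```text
time: 20.38
tool_pos: [0.6033, -0.1175, 0.0692]
tool_rot: [-3.129, 0.04, 0.289]
contact_force: [-1.6, 1.7, -4.4]
opening: 0.018
```

```bash
python3 -c "
from tg import *
look(17)"
```

```text
t 20.38 along 0.1172 (trig .117) across -0.0003 z 0.0692 rot [-3.1294  0.0396  0.2888] F along -1.01 acr -2.12 z -4.36 op 0.018
```

View pics/k17.png

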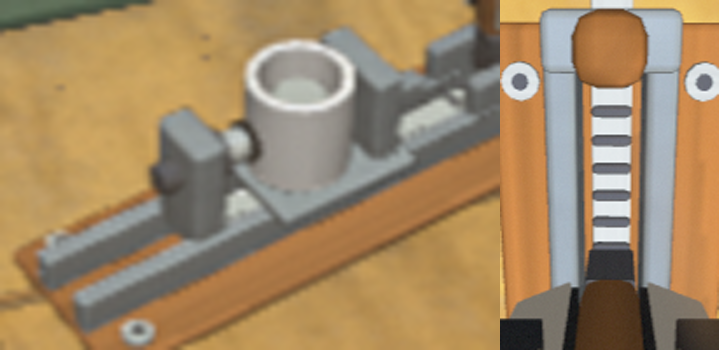

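carry_out(
  targets=[
    [[-0.001,0,0],0],
    [[0,0,0],0],
    [[0.002,0,0],0],
    [[0.003,0,0],0],
    [[0.002,0,0],0],
    [[0,0,0],0],
  ],
)

```text
time: 21.22
tool_pos: [0.6062, -0.1166, 0.0692]
tool_rot: [-3.128, 0.047, 0.289]
contact_force: [-2.3, 1.9, -4.7]
opening: 0.018
```

```bash
python3 -c "
from tg import *
look(18)"
```

```text
t 21.23 along 0.1202 (trig .117) across -0.0003 z 0.0692 rot [-3.1282  0.0468  0.2894] F along -1.63 acr -2.42 z -4.74 op 0.018
```

View pics/k18.png

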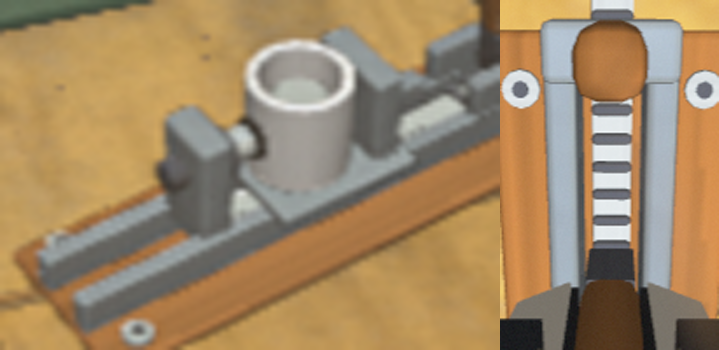

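The pawl engaged straight away, so the jaw follows the trigger.

carry_out(
  targets=[
    [[0.002,0,0],0],
    [[0.002,0,0],0],
    [[0,0,0],0],
  ],
)

```text
time: 21.7
tool_pos: [0.6082, -0.116, 0.0692]
tool_rot: [-3.128, 0.051, 0.289]
contact_force: [-2.4, 1.9, -3.1]
opening: 0.0178
```

```bash
python3 -c "
from tg import *
look(19)"
```

```text
t 21.7 along 0.1224 (trig .117) across -0.0003 z 0.0692 rot [-3.1275  0.0511  0.2895] F along -1.74 acr -2.45 z -3.15 op 0.0178
```

View pics/k19.png

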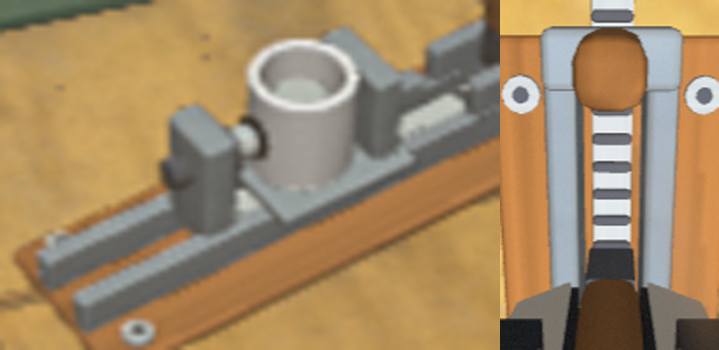

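The sleeve rim has shifted about 0.5 px, so the nose is now touching.

carry_out(
  targets=[
    [[0.003,0,0],0],
    [[0.002,0,0],0],
    [[0,0,0],0],
  ],
)

```text
time: 22.18
tool_pos: [0.6104, -0.1153, 0.0692]
tool_rot: [-3.127, 0.058, 0.29]
contact_force: [-4.4, 2.3, -2.8]
opening: 0.0179
```

```bash
python3 -c "
from tg import *
look(20)"
```

```text
t 22.18 along 0.1246 (trig .117) across -0.0003 z 0.0692 rot [-3.1266  0.0576  0.2898] F along -3.53 acr -3.46 z -2.77 op 0.0179
```

View pics/k20.png

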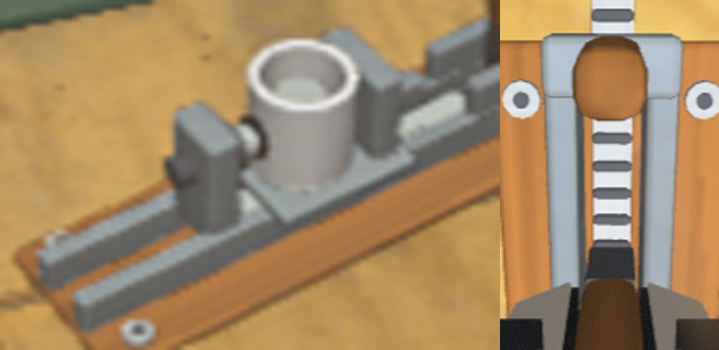

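carry_out(
  targets=[
    [[0.005,0,0],0],
    [[0.003,0,0],0],
  ],
)

```text
time: 22.52
tool_pos: [0.6141, -0.1142, 0.0691]
tool_rot: [-3.125, 0.067, 0.29]
contact_force: [-13.4, -1.3, 3.4]
opening: 0.0179
```

```bash
python3 -c "
from tg import *
look(21);tg()"
```

```text
t 22.52 along 0.1285 (trig .117) across -0.0004 z 0.0691 rot [-3.1252  0.0669  0.2902] F along -13.23 acr -2.56 z 3.43 op 0.0179
t 22.62 along 0.1286 (trig .117) across -0.0003 z 0.0691 rot [-3.1252  0.0666  0.2901] F along -12.5 acr -1.88 z 3.58 op 0.018
```

View pics/k21.png

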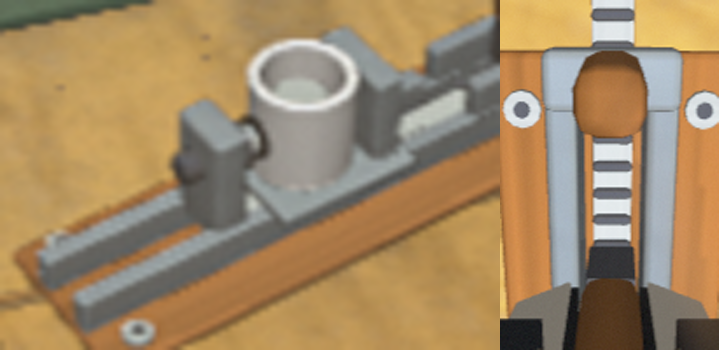

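```bash
python3 -c "
from tg import *
r=[]
for k in (16,19,20,21):
    im=cv2.imread(f'pics/raw_side{k}.png')[222:255,235:275]
    r.append(cv2.resize(im,None,fx=9.5,fy=9,interpolation=cv2.INTER_CUBIC))
cv2.imwrite('pics/m.png',np.vstack([np.hstack(r[:2]),np.hstack(r[2:])]))
r=[cv2.imread(f'pics/raw_side{k}.png')[200:260,230:300].astype(np.float32).mean(2) for k in (16,19,20,21)]
# shift of the jaw top corner patch & of the sleeve rim by phase correlation
for nm,(y0,y1,x0,x1) in dict(jawtop=(225,236,236,249),jawface=(226,252,236,251),sleeve=(212,242,253,278)).items():
    ref=cv2.imread('pics/raw_side16.png')[:,:,1].astype(np.float32)
    for k in (19,20,21):
        b=cv2.imread(f'pics/raw_side{k}.png')[:,:,1].astype(np.float32)
        best=None
        T=cv2.resize(ref[y0:y1,x0:x1],None,fx=8,fy=8,interpolation=cv2.INTER_CUBIC)
        S=cv2.resize(b[y0-6:y1+4,x0-3:x1+10],None,fx=8,fy=8,interpolation=cv2.INTER_CUBIC)
        m=cv2.matchTemplate(S,T,cv2.TM_CCOEFF_NORMED);_,v,_,l=cv2.minMaxLoc(m)
        print(nm,k,l[0]/8-3,l[1]/8-6,round(v,3))
"
```

```text
jawtop 19 2.0 -0.875 0.985
jawtop 20 3.0 -1.25 0.984
jawtop 21 4.125 -2.0 0.977
jawface 19 2.0 -0.875 0.992
jawface 20 2.75 -1.25 0.978
jawface 21 4.0 -1.875 0.93
sleeve 19 0.75 -0.25 0.942
sleeve 20 0.75 -0.25 0.929
sleeve 21 0.75 -0.25 0.921
```

View pics/m.png

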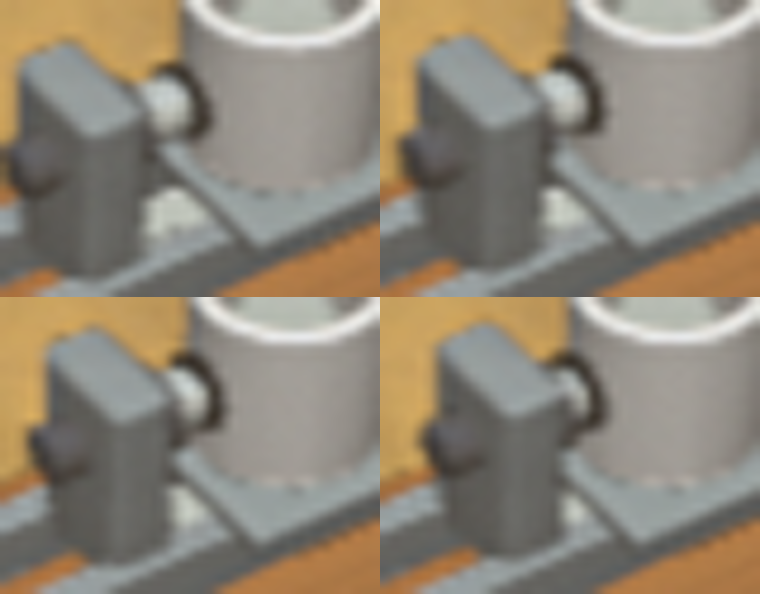

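Comparing pictures 16 and 21, the jaw moved about 11 mm and the nose face about 4.6 mm, so the nose is in by about 6.5 mm. The 12.7 N of pull agrees (7.8 nose + 2.5 friction + 2.4 spring). One small pull more should bring it near the middle.

carry_out(
  targets=[
    [[0.0035,0,0],0],
  ],
)

```text
time: 22.75
tool_pos: [0.6149, -0.1139, 0.0691]
tool_rot: [-3.124, 0.073, 0.29]
contact_force: [-13.8, -1.4, 4.6]
opening: 0.0177
```

```bash
python3 -c "
from tg import *
look(22);tg()
ref=cv2.imread('pics/raw_side16.png')[:,:,1].astype(np.float32)
for nm,(y0,y1,x0,x1) in dict(jawtop=(225,236,236,249),sleeve=(212,242,253,278)).items():
        b=cv2.imread('pics/raw_side22.png')[:,:,1].astype(np.float32)
        T=cv2.resize(ref[y0:y1,x0:x1],None,fx=8,fy=8,interpolation=cv2.INTER_CUBIC)
        S=cv2.resize(b[y0-6:y1+4,x0-3:x1+10],None,fx=8,fy=8,interpolation=cv2.INTER_CUBIC)
        m=cv2.matchTemplate(S,T,cv2.TM_CCOEFF_NORMED);_,v,_,l=cv2.minMaxLoc(m)
        print(nm,l[0]/8-3,l[1]/8-6,round(v,3))
for _ in range(6): eyes.read_camera('scene')
tg()"
```

```text
t 22.75 along 0.1293 (trig .117) across -0.0004 z 0.0691 rot [-3.1241  0.0727  0.2903] F along -13.65 acr -2.54 z 4.57 op 0.0177
t 22.85 along 0.1295 (trig .117) across -0.0004 z 0.0691 rot [-3.1242  0.0725  0.2904] F along -13.85 acr -2.39 z 3.69 op 0.018
jawtop 4.25 -2.25 0.976
sleeve 0.75 -0.25 0.931
t 23.15 along 0.1295 (trig .117) across -0.0004 z 0.0691 rot [-3.1242  0.0721  0.2903] F along -14.15 acr -2.65 z 3.62 op 0.0183
```

View pics/k22.png

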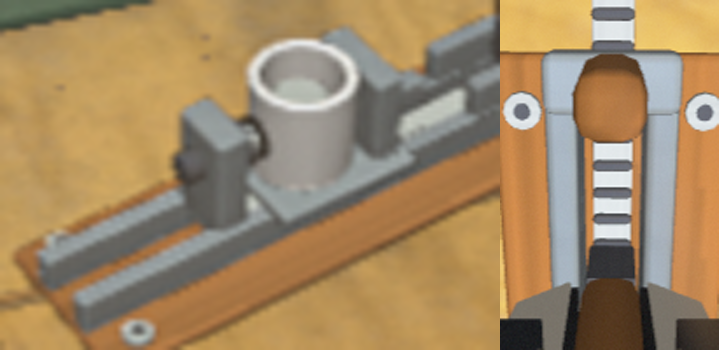

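The hold is steady: about 14 N of pull puts the nose at roughly 7.5 mm, and the sleeve is upright and seated. I'm handing it in.

```bash
python3 -c "
from cell import order
print(order.hand_in())"
```

```text
the job is handed in; nothing more can be done
None
```

I slid the sleeve over the stub shaft and down onto the bed. Two full trigger strokes and a partial third then brought the jaw's nose onto the sleeve. I handed the job in at about 23 s, still pinching the trigger back about 12 mm from rest. The system reports no verdict, so the figures below are from my own checks.

- **Sleeve:** the last pictures show it upright and seated. The nose pushed it about 2 mm towards the anvil, inside the 4.5 mm limit.
- **Nose:** pushed in an estimated 7 to 7.5 mm. The pictures gave about 6.5 mm just before a final pull of about 1 mm. The pull on the trigger then held steady at about 14 N for 0.4 s, which fits.
- **Bystanders:** I touched none of them on purpose, but I did not measure their positions at the end.
- **Disagreements:**
  - The side camera put the sleeve's start position about 5 mm from where the wrist camera did. I trusted the wrist camera, and the sleeve fitted without contact force.
  - The side camera also put the nose 2 to 4 mm further from the shaft than the wrist camera, so I judged the nose from changes between pictures.
  - Pulling against the load tilted the tool to about 0.07 rad, which did not loosen the grip.

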